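# Load the sample reader and start its lamp

## Task

Slide open the black cover of the sample reader, stand every amber vial from the mat upright on the floor of its sample well, and slide the cover fully shut again. Then, with the dial's white pointer turned to the orange mark, pull the red spring knob all the way out for a moment to switch the lamp on and let it go back to rest, and after that push the green plunger fully home and let it come back up. Leave the other bottles and the beaker where they stand.

Things in the scene. Friction and masses are not known exactly. Their poses are not given: they have to be found in the camera images.
- reader: bench sample reader, fixed, 282 x 406 mm. Origin: on the bench, 133 mm behind its front edge; x points from its front to its back, y to its left. Left part (y -0.06 to 0.216): flat white deck 115 mm high with the sample well in its front half. Right part (y -0.19 to -0.06): grey sloping console with dial, red lamp knob and green plunger
- panel (a point): middle of the console's sloping panel (axes as the reader's), 105 mm high. The panel rises at 20 degrees towards the reader's +x, 57 mm high at its front edge; its outward normal is (-0.342, 0, 0.940) in the reader's frame. On its centre line, up the slope from this point: dial at -82 mm, lamp knob at +8 mm, plunger at +92 mm
- well (a point): centre of the sample well's floor, 20 mm above the bench; axes as the reader's. The well is a rectangular pit, 120 mm (x) by 256 mm (y) inside, 95 mm deep, walls up to the deck; four blue discs on its floor at y = -0.093, -0.031, 0.031, 0.093 from here suggest places for vials (any place in the well will do)
- cover (a joint): black sliding cover, 132 x 270 mm, 10 mm thick, just over the deck. 0 = fully shut over the well, 0.128 m = fully open (slid along the reader's +x, to the back). Stays where it is left, about 1.5 N of friction. Starts shut or partly open
- cover_handle (a point): grip point of the cover's blue handle, an upright fin 12 mm thick (along the reader's x), 80 mm long (along y), 40 mm tall over the cover; this point is on its middle, 16 mm below its top and 24 mm above the cover; it moves with the cover
- dial (a joint): angle of the black dial, rad, 0 to 3.14, growing clockwise seen from above; stays where left (friction 0.04 Nm). At 0 its white pointer points along the reader's +y (left), at 1.57 up the slope, at 3.14 to the right
- dial_grip (a point): grip point of the dial, on its axis, at the middle height of its grip bar: a bar 52 mm long (along the pointer) and 14 mm thick, 35 mm high over the panel (point 24 mm over the panel, 11 mm below the top of the bar), on a round skirt 56 mm across and 10 mm high. Site's z is the panel's normal, its y is along the pointer
- dial_tip (a point): point 40 mm from the dial's axis in the direction of its white pointer, just over the panel
- mark (a joint): angle of the orange mark on the dial's scale, in the same sense as the dial's; not to be moved, it differs from start to start. The dial is right when both joints agree
- dial_mark (a point): middle of the orange mark (9 x 16 mm), 40 mm from the dial's axis, just over the panel; coincides with dial_tip when the dial is set
- lamp (a joint): how far the red lamp knob is pulled out along the panel's normal, m: 0 at rest, 0.022 at the stop. Sprung back: 3.6 N at rest, 10 N at the stop
- lamp_grip (a point): centre of the red lamp knob, a cylinder 32 mm across and 26 mm long whose axis is the panel's normal; at rest it spans 14 to 40 mm over the panel. Site's z is the pull direction
- plunger (a joint): how far the green plunger is pressed in along the panel's normal, m: 0 at rest, 0.014 at the stop. Sprung back: 3 N at rest, 7.2 N at the stop
- plunger_top (a point): centre of the top face of the green plunger, a cylinder 36 mm across, top 34 mm over the panel at rest, in a black collar 52 mm across and 12 mm high. Site's z points out of the panel
- mat: black rubber mat, fixed, 250 x 200 x 3 mm, on the bench right of the reader; origin at the middle of its underside
- vial1: amber screw-cap sample vial, one of up to four alike (some may be absent): 88 mm tall, with a round heavy steel foot 56 mm across and 10 mm thick, above it a cylinder 36 mm across (the top 24 mm is a white cap); 0.2 to 0.35 kg, low centre of mass. Starts standing on the mat. Origin: centre of its underside, z up along the vial
- vial2: amber screw-cap sample vial, one of up to four alike (some may be absent): 88 mm tall, with a round heavy steel foot 56 mm across and 10 mm thick, above it a cylinder 36 mm across (the top 24 mm is a white cap); 0.2 to 0.35 kg, low centre of mass. Starts standing on the mat. Origin: centre of its underside, z up along the vial
- vial3: amber screw-cap sample vial, one of up to four alike (some may be absent): 88 mm tall, with a round heavy steel foot 56 mm across and 10 mm thick, above it a cylinder 36 mm across (the top 24 mm is a white cap); 0.2 to 0.35 kg, low centre of mass. Starts standing on the mat. Origin: centre of its underside, z up along the vial
- vial4: amber screw-cap sample vial, one of up to four alike (some may be absent): 88 mm tall, with a round heavy steel foot 56 mm across and 10 mm thick, above it a cylinder 36 mm across (the top 24 mm is a white cap); 0.2 to 0.35 kg, low centre of mass. Starts standing on the mat. Origin: centre of its underside, z up along the vial
- wash_bottle: bystander: white plastic bottle with a red cap, 68 mm across, 170 mm tall; origin at its underside
- beaker: bystander: glass beaker, 80 mm across, 100 mm tall; origin at its underside
- stock_jar: bystander: amber jar with a black cap, 72 mm across, 100 mm tall; origin at its underside

How it is judged:
By the outcome, as a careful person would: the job done as asked, in the order asked, and still so for the second after the job is handed in, with the robot touching nothing.
Of vial1, vial2, vial3, vial4 only 3 to 4 are there at a start; the rules pass over those that are not, and their reading is None.
At some moment in a run one of vial1, vial2, vial3, vial4 may be knocked a few centimetres aside while the robot is not near it.
It also fails if it takes over 210 s, if anything falls off the work surface, if the arm or the gripper's body presses on something with over 40 N, if the wrist force passes 120 N, or if a joint passes its speed limit or range.

## Robot

A 6-joint arm with a two-finger parallel gripper is mounted at the origin on the work surface. World frame = base frame: x ahead of the robot, y to its left, z up, the work surface at z = 0. Lengths are in mm, angles in rad, forces in N, time in s.
With the tool pointing down it reaches from about 275 to 850 mm from the base axis. Payload 5.2 kg.
Tool frame: the origin (TCP) lies midway between the tips of the shut fingers; the grasp point (between the pads) lies 19 mm behind it; x points along the fingers, z is the direction in which the jaws open and shut, and the axes are right-handed (so a half turn about x gives the same grasp; the last joint's range is limited). The gripper opens to 85 mm and grips with 20 to 120 N. Pads are 22 mm wide; open, the fingers measure 114 mm over their backs; the gripper's body (76 mm by 85 mm) begins 54 mm behind the grasp point. The pads swing forward as they close: fully open they stand 13 mm farther back than shut.
Start: joints at [-1.367, 0.259, 1.535, -0, 1.348, -0.203], TCP at [217.641, -505.112, 231.31] pointing down, gripper open.
Joint ranges: [-3.14, 3.14], [-0.91, 2.08], [0.19, 2.58], [-1.22, 4.36], [0.22, 2.71], [-3.12, 3.12]. Speed limits (rad/s): [2.57, 2.57, 3.14, 3.14, 3.14, 3.14].

## Interface

Orientations are given as a rotation vector (axis times angle).
In Python, from workcell import arm, imaging gives the robot as it stands.
- The arm moves only by the tool step_arm, never from a script. Its argument "targets" is one flat list of numbers, 6 for each row, row after row: the shift along the tool's x, y, z in units of 150 mm (1.0 is 150 mm), then the turn, a rotation vector about the tool's x, y, z in units of 30 degrees (1.0 is 30 degrees). In form: [x, y, z, wx, wy, wz, x, y, z, wx, wy, wz, ...]. A call has 1 to 8 rows; each row is the pose to reach, as a shift and turn from the pose measured when the call began, along the tool's axes at that moment; what a row does not reach only later rows make up. A row lasts 1/12 s, in which the tool goes at most 41.7 mm and 7.16 degrees, less where a joint would pass 70% of its speed; a pose out of reach is approached as far as the arm can. A call with a number of a shift or a turn outside -1 to 1 is refused whole. A call with a gripper value outside its range is refused whole. "gripper" is the closure, from -1 (fully open) to 1 (shut), set as the call begins (left out, the last holds). The fingers move at their own pace and stop on an object; the grip force is fixed at half the most. Time passes only in rows, so rows that repeat a pose let the fingers close. It gives the time, the measured TCP pose, the force and the opening at its end, in the units of the state.
- arm.get_state(): the state, without advancing time (a new reading comes with each control period).
- imaging.get_image(name): name is "side" or "top" or "wrist"; returns a dict with "frame" (384x512x3 uint8, blue, green, red), "range_z" (384x512 float32, mm along the optical axis (not along the pixel's ray), 0 where there is no reading), "intrinsics" (3x3 intrinsics, pixels), "dist" ([k1, k2, p1, p2, k3] as OpenCV has them; the pictures are not rectified), "xyz" and "attitude" of the camera in the world; the wrist camera has in their place "T_tool_cam" (4x4, takes a point from camera to tool coordinates, whose origin is the TCP and whose axes are the tool frame's). Camera axes: x right, y down, z forward; pixel columns grow to the right and rows downward; lengths in mm; the calibration is good to about 2 mm. A picture is of the moment at which its call begins: read the wrist's pose just before it.
- arm.finish_job(): hands the job in, once; it reports no verdict.
The state is a dict: "t": time; "q": joint angles; "dq": joint speeds; "effort": joint torques, N m; "ee_pos": TCP position; "ee_rot": TCP orientation; "force": force on the tool from outside, world axes, zero at the start; "wrist_torque": the same for the moment, N m; "grip_width": opening from 0.0 (shut) to 1.0 (fully open).
Only numpy, scipy, OpenCV 4.12 (cv2) and the standard library are available. Lean on these libraries where they do the work, as an engineer would, in place of code of your own. Each camera call takes 0.05 s, during which the arm holds its last target. There are 200 camera calls.

## Working session

There is one attempt and no reset: what is moved stays moved. The work goes in short steps, Python scripts to look and compute and a tool call to move; the robot and the scene stay as the last step left them, time stands still between calls to the robot, and variables do not carry over. Pictures are saved under pics/ and viewed, about 12 in all and at most 16, crops included, and the job is handed in when it is done.

Besides the shell and the picture viewer there is one more tool, called after "Emit:" as name(argument=value, ...) on one line, values as JSON. step_arm: Moves the arm, as the interface text tells. Its arguments: {"type":"object","properties":{"targets":{"type":"array","items":{"type":"number"}},"gripper":{"type":"number"}},"required":["targets"]}

```bash
mkdir -p pics; ls
python3 - <<'E'
from workcell import arm, imaging
import cv2,numpy as np
s=arm.get_state(); print({k:np.round(v,3) for k,v in s.items()})
for n in ("top","side"):
    d=imaging.get_image(n); cv2.imwrite(f"pics/{n}0.png",d["frame"]); np.savez(f"{n}0.npz",**d)
    print(n,d["intrinsics"],d["dist"],d["xyz"],d["attitude"])
E
```

```text
pics
{'t': np.float64(0.0), 'q': array([-1.367,  0.259,  1.536,  0.   ,  1.348, -0.203]), 'dq': array([-0.   ,  0.001, -0.001, -0.   ,  0.   , -0.   ]), 'effort': array([-1.0000e-03, -4.4604e+01, -2.9057e+01, -0.0000e+00,  1.2000e-02,
        0.0000e+00]), 'ee_pos': array([ 217.543, -504.571,  230.443]), 'ee_rot': array([ 0.906,  1.376, -0.904]), 'force': array([-0.309,  0.218, -0.094]), 'wrist_torque': array([-0.048,  0.016,  0.055]), 'grip_width': np.float64(0.999)}
top [[404.13179171   0.         254.27428113]
 [  0.         404.13179171 190.57982442]
 [  0.           0.           1.        ]] [0.03244595 0.         0.         0.         0.        ] [ 394.44734839   46.36429936 1118.61742567] [-2.14277465  2.09841151 -0.19004594]
side [[359.7807281    0.         255.39143623]
 [  0.         359.7807281  194.94110716]
 [  0.           0.           1.        ]] [-0.01253127  0.          0.          0.          0.        ] [209.97130775 755.41451194 724.4027426 ] [-0.64264978  2.57529765 -1.26338559]
```

View pics/top0.png

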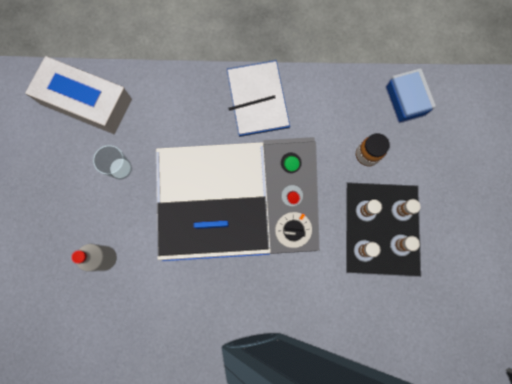

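View pics/side0.png

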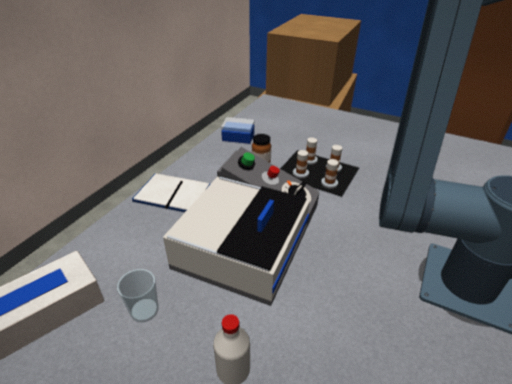

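```bash
cat > h.py <<'E'
import numpy as np, cv2
from scipy.spatial.transform import Rotation as R
from workcell import arm, imaging
def pose(d,s=None):
    if "T_tool_cam" in d:
        T=np.eye(4);T[:3,:3]=R.from_rotvec(s["ee_rot"]).as_matrix();T[:3,3]=s["ee_pos"];T=T@d["T_tool_cam"]
        return T[:3,:3],T[:3,3]
    return R.from_rotvec(d["attitude"]).as_matrix(),np.array(d["xyz"])
def rays(d,uv,P):
    p=cv2.undistortPoints(np.float64(uv).reshape(-1,1,2),d["intrinsics"],np.float64(d["dist"])).reshape(-1,2)
    return np.c_[p,np.ones(len(p))]@P[0].T
def plane(d,uv,z,P): # rays onto z=const
    r=rays(d,uv,P);return P[1]+r*((z-P[1][2])/r[:,2])[:,None]
def cloud(d,P):
    h,w=d["range_z"].shape;v,u=np.mgrid[:h,:w]
    r=rays(d,np.c_[u.ravel(),v.ravel()],P);X=P[1]+r*d["range_z"].reshape(-1,1)
    X[d["range_z"].ravel()==0]=np.nan
    return X.reshape(h,w,3)
def hsv(d): return cv2.cvtColor(d["frame"],cv2.COLOR_BGR2HSV)
def blobs(m,amin=15):
    n,l,st,c=cv2.connectedComponentsWithStats(np.uint8(m),connectivity=8)
    return [(c[i],st[i,4],l==i) for i in range(1,n) if st[i,4]>=amin]
E
python3 - <<'E'
from h import *
d=dict(np.load("top0.npz"));P=pose(d);X=cloud(d,P);H=hsv(d)
np.set_printoptions(precision=1,suppress=True)
h,s,v=H[...,0],H[...,1],H[...,2]
u=np.arange(512)[None,:]+0*h
def rep(n,m,z=None,amin=15):
    for c,a,M in blobs(m,amin):
        print(n,c,a,"cloud",np.nanmedian(X[M],0), "ray",plane(d,[c],z,P)[0] if z else "")
rep("green",(h>45)&(h<75)&(s>120),168.4)
rep("red",((h<5)|(h>174))&(s>150),145.3)
rep("orange",(h>=5)&(h<14)&(s>180)&(abs(u-300)<30),None,4)
rep("handle",(h>105)&(h<125)&(s>150)&(abs(u-210)<40)&(X[...,2]>130),167)
rep("caps",(v>150)&(s<60)&(u>350)&(X[...,2]>70),88)
Z=X[...,2]
m=(Z>108)&(Z<135)&(X[...,1]>-60)&(X[...,1]<350)&(X[...,0]>250)&(X[...,0]<600)
for c,a,M in blobs(m,500):
    r=cv2.minAreaRect(np.float32(X[M][:,:2]));print("deck",a,r,cv2.boxPoints(r).tolist(),np.nanpercentile(X[M][:,2],[5,25,50,75,95]))
m=(v<60)&(Z<12)&(u>330)&(X[...,0]>200)
for c,a,M in blobs(m,500):
    print("mat",cv2.minAreaRect(np.float32(X[M][:,:2])))
crop=d["frame"][195:265,255:335];cv2.imwrite("pics/dial0.png",cv2.resize(crop,None,fx=7,fy=7,interpolation=cv2.INTER_CUBIC))
E
```

```text
green [291.4 163.2] 202 cloud [643.2 -32.8 166.8] ray [642.4 -33.2 168.4]
red [292.9 197.2] 108 cloud [563.1 -39.5 144.7] ray [562.8 -39.4 145.3]
red [ 78.5 256.5] 139 cloud [409.  457.7 169.7] ray [410.1 468.  145.3]
handle [210.6 224.1] 205 cloud [490.9 155.9 166.1] ray [490.7 156.4 167. ]
caps [374.  206.2] 146 cloud [ 553.7 -251.2   90.6] ray [ 553.7 -251.9   88. ]
caps [412.9 205.9] 153 cloud [ 556.1 -349.9   90.1] ray [ 556.7 -350.7   88. ]
caps [411.9 243.1] 161 cloud [ 462.  -343.    89.9] ray [ 462.  -343.2   88. ]
caps [372.1 249. ] 156 cloud [ 444.8 -242.7   90.3] ray [ 444.8 -243.5   88. ]
deck 8105 ((505.524169921875, 121.44758605957031), (189.5131072998047, 363.0669860839844), 0.11297185719013214) [[410.40985107421875, 302.79388427734375], [411.125732421875, -60.27238845825195], [600.6384887695312, -59.898712158203125], [599.922607421875, 303.1675720214844]] [112.7 116.5 125.6 127.3 129.3]
mat ((507.0089416503906, -297.9906921386719), (196.13729858398438, 243.84024047851562), 88.74176788330078)
```

View pics/dial0.png

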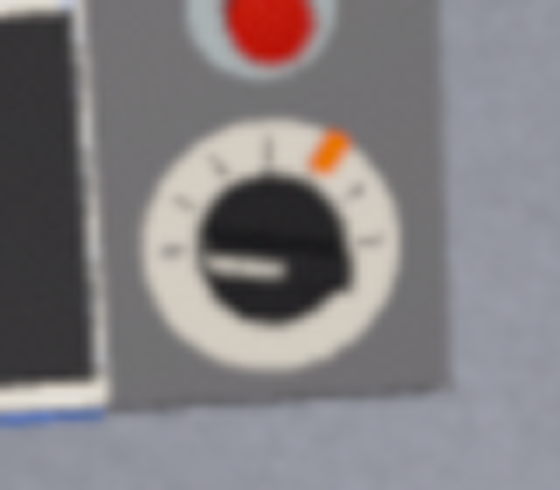

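Run:
```python
from h import *
d=dict(np.load("top0.npz"));P=pose(d);X=cloud(d,P);H=hsv(d);Z=X[...,2]
np.set_printoptions(precision=1,suppress=True)
m=(Z>45)&(X[...,1]>-130)&(X[...,1]<360)&(X[...,0]>320)&(X[...,0]<720)
for c,a,M in blobs(m,3000):
    r=cv2.minAreaRect(np.float32(X[M][:,:2]));print("reader",a,r,cv2.boxPoints(r).tolist())
h,s,v=H[...,0],H[...,1],H[...,2]
m=(h>105)&(h<125)&(s>150)&(Z>150)&(X[...,1]<300)&(X[...,1]>50)
q=X[m][:,:2]
print("handle",cv2.minAreaRect(np.float32(q)))
# deck white / cover black
w=(v>150)&(s<60)&(Z>105)&(Z<122)&(X[...,0]>520)&(X[...,1]>0)&(X[...,1]<360)
for c,a,M in blobs(w,1000):
    r=cv2.minAreaRect(np.float32(X[M][:,:2]));print("white",r,cv2.boxPoints(r).tolist())
b=(v<70)&(Z>110)&(Z<140)&(X[...,1]>20)&(X[...,1]<330)&(X[...,0]>350)&(X[...,0]<650)
for c,a,M in blobs(b,1000):
    r=cv2.minAreaRect(np.float32(X[M][:,:2]));print("black",r)
d=imaging.get_image("wrist");s=arm.get_state();print(d["T_tool_cam"],d["intrinsics"]);Rt=R.from_rotvec(s["ee_rot"]).as_matrix();print(Rt)
cv2.imwrite("pics/w0.png",d["frame"])
```

```text
reader 18044 ((564.0045776367188, 97.25498962402344), (286.2539367675781, 406.47406005859375), 4.599152088165283) [[405.0420837402344, 288.3610534667969], [437.6348571777344, -116.80413818359375], [722.967041015625, -93.85107421875], [690.374267578125, 311.3141174316406]]
handle ((491.93914794921875, 156.89801025390625), (12.240287780761719, 78.47825622558594), 4.587412357330322)
white ((626.2579345703125, 166.67770385742188), (154.70912170410156, 276.6969909667969), 3.4212872982025146) [[540.7849731445312, 300.1632995605469], [557.2975463867188, 23.959482192993164], [711.7308959960938, 33.192108154296875], [695.2183227539062, 309.39593505859375]]
black ((491.3525390625, 157.3353271484375), (125.20826721191406, 262.4641418457031), 4.654553413391113)
[[   0.    -0.3    1.  -142.5]
 [   0.    -1.    -0.3   65.4]
 [   1.     0.    -0.    -0.3]
 [   0.     0.     0.     1. ]] [[331.6   0.  253.3]
 [  0.  331.6 192.1]
 [  0.    0.    1. ]]
[[-0.   0.9  0.4]
 [ 0.   0.4 -0.9]
 [-1.   0.  -0. ]]
```

```bash
cat >> h.py <<'E'
YAW=np.radians(4.6);O=np.array([557.1,83.65,0])
RR=R.from_euler("z",YAW).as_matrix()
def w(x,y,z): return O+RR@np.array([x,y,z])       # reader -> world
def l(p): return RR.T@(np.array(p)-O)             # world -> reader
def down(a=YAW): # tool down, jaws (z) along world angle a
    z=np.array([np.cos(a),np.sin(a),0]);x=np.array([0,0,-1.]);return np.c_[x,np.cross(z,x),z]
def plan(*tg):
    s=arm.get_state();p=np.array(s["ee_pos"]);Q=R.from_rotvec(s["ee_rot"]).as_matrix()
    print("at",np.round(p,1),"F",np.round(s["force"],1),"g",round(float(s["grip_width"]),3),"t",round(float(s["t"]),1))
    for tp,tq in tg:
        tp=np.array(tp,float);tq=Q if tq is None else tq
        for i in range(9):
            dp=Q.T@(tp-p)/150;dr=R.from_matrix(Q.T@tq).as_rotvec()/np.radians(30)
            if max(abs(dp).max(),abs(dr).max())<.006: break
            f=min(1,.98/max(abs(dp).max(),1e-9),.98/max(abs(dr).max(),1e-9))
            row=np.round(np.r_[dp,dr]*f,3)
            n=max(np.linalg.norm(row[:3])*150/41.7,np.linalg.norm(row[3:])*30/7.16)
            print("  ",(row+0).tolist(),"rows>=%.1f"%n)
            p=p+Q@row[:3]*150;Q=Q@R.from_rotvec(row[3:]*np.radians(30)).as_matrix()
        print("   ->",np.round(p,1))
E
python3 - <<'E'
from h import *
p=w(-59,78,0)
plan(([p[0],p[1],240],down()),([p[0],p[1],136],None))
E
```

```text
at [ 217.6 -504.7  230.7] F [-0.3  0.6  0.4] g 0.999 t 0.1
   [-0.016, 0.98, -0.952, -0.68, -0.001, -0.001] rows>=4.9
   [-0.014, 0.98, -0.431, -0.533, 0.0, 0.0] rows>=3.9
   [-0.012, 0.98, -0.134, -0.492, 0.0, 0.0] rows>=3.6
   [-0.013, 0.98, 0.12, -0.492, -0.001, -0.001] rows>=3.6
   [-0.004, 0.335, 0.134, -0.179, 0.0, 0.0] rows>=1.3
   -> [492.  156.7 239.9]
   [0.693, 0.0, 0.0, 0.0, 0.0, 0.0] rows>=2.5
   -> [492.  156.7 136. ]
```

Emit:
step_arm(targets=[-0.016,0.98,-0.95,-0.68,0,0,-0.016,0.98,-0.95,-0.68,0,0,-0.016,0.98,-0.95,-0.68,0,0,-0.016,0.98,-0.95,-0.68,0,0,-0.016,0.98,-0.95,-0.68,0,0,-0.016,0.98,-0.95,-0.68,0,0,-0.016,0.98,-0.95,-0.68,0,0], gripper=-1)

```text
t: 0.73
ee_pos: [296.8, -314.0, 233.5]
ee_rot: [0.629, 1.478, -0.628]
force: [-0.0, -1.0, 0.1]
grip_width: 1.001
```

Emit:
step_arm(targets=[-0.014,0.98,-0.43,-0.53,0,0,-0.014,0.98,-0.43,-0.53,0,0,-0.014,0.98,-0.43,-0.53,0,0,-0.014,0.98,-0.43,-0.53,0,0,-0.014,0.98,-0.43,-0.53,0,0,-0.014,0.98,-0.43,-0.53,0,0])

```text
t: 1.23
ee_pos: [358.6, -165.2, 235.8]
ee_rot: [0.41, 1.532, -0.41]
force: [0.1, -0.5, -0.1]
grip_width: 1.001
```

Emit:
step_arm(targets=[-0.012,0.98,-0.13,-0.49,0,0,-0.012,0.98,-0.13,-0.49,0,0,-0.012,0.98,-0.13,-0.49,0,0,-0.012,0.98,-0.13,-0.49,0,0,-0.012,0.98,-0.13,-0.49,0,0,-0.012,0.98,-0.13,-0.49,0,0])

```text
t: 1.73
ee_pos: [415.9, -29.4, 237.4]
ee_rot: [0.208, 1.561, -0.21]
force: [-0.6, -0.0, 0.4]
grip_width: 1.002
```

Emit:
step_arm(targets=[-0.012,0.98,0.12,-0.49,0,0,-0.012,0.98,0.12,-0.49,0,0,-0.012,0.98,0.12,-0.49,0,0,-0.012,0.98,0.12,-0.49,0,0,-0.012,0.98,0.12,-0.49,0,0,-0.012,0.98,0.12,-0.49,0,0])

```text
t: 2.23
ee_pos: [472.7, 106.1, 238.6]
ee_rot: [0.006, 1.572, -0.009]
force: [0.1, 0.1, 0.1]
grip_width: 0.997
```

Run:
```python
from h import *
p=w(-59,78,0)
plan(([p[0],p[1],240],down()),([p[0],p[1],136],None))
```

```text
at [472.7 106.1 238.6] F [0.1 0.1 0.1] g 0.997 t 2.2
   [-0.01, 0.338, 0.126, -0.172, -0.002, 0.003] rows>=1.3
   -> [492.1 156.6 240. ]
   [0.693, 0.001, 0.0, 0.0, 0.0, 0.0] rows>=2.5
   -> [492.  156.7 136. ]
```

Emit:
step_arm(targets=[-0.01,0.34,0.125,-0.17,0,0,-0.01,0.34,0.125,-0.17,0,0,-0.01,0.34,0.125,-0.17,0,0,-0.01,0.34,0.125,-0.17,0,0])

```text
t: 2.57
ee_pos: [492.0, 155.0, 239.6]
ee_rot: [-0.063, 1.572, 0.058]
force: [-1.0, -1.2, -0.7]
grip_width: 1.005
```

Emit:
step_arm(targets=[0.35,0,0,0,0,0,0.69,0,0,0,0,0,0.69,0,0,0,0,0,0.69,0,0,0,0,0,0.69,0,0,0,0,0])

```text
t: 2.98
ee_pos: [491.0, 152.9, 135.7]
ee_rot: [-0.062, 1.575, 0.056]
force: [-0.1, -0.3, 1.1]
grip_width: 1.001
```

Emit:
step_arm(targets=[0,0,0,0,0,0,0,0,0,0,0,0,0,0,0,0,0,0,0,0,0,0,0,0,0,0,0,0,0,0,0,0,0,0,0,0,0,0,0,0,0,0,0,0,0,0,0,0], gripper=1)

```text
t: 3.65
ee_pos: [491.5, 153.1, 136.5]
ee_rot: [-0.062, 1.573, 0.057]
force: [-1.3, -1.2, 6.3]
grip_width: 0.129
```

Run:
```python
from h import *
s=arm.get_state();print(l(s["ee_pos"]))
p=w(71,78,0)
plan(([p[0],p[1],s["ee_pos"][2]],down()))
```

```text
[-59.7819491   74.49504803 136.46108682]
at [491.5 153.1 136.5] F [-1.3 -1.2  6.3] g 0.129 t 3.6
   [-0.003, 0.027, 0.872, -0.009, -0.007, 0.007] rows>=3.1
   -> [621.7 167.1 136.4]
```

Emit:
step_arm(targets=[0,0,0.15,0,0,0,0,0,0.3,0,0,0,0,0,0.45,0,0,0,0,0,0.6,0,0,0,0,0,0.75,0,0,0,0,0,0.84,0,0,0,0,0,0.86,0,0,0,0,0,0.86,0,0,0])

```text
t: 4.32
ee_pos: [616.2, 163.0, 136.5]
ee_rot: [-0.064, 1.583, 0.057]
force: [-16.3, -2.0, 14.5]
grip_width: 0.127
```

Run:
```python
from h import *
s=arm.get_state();print(l(s["ee_pos"]),s["force"],s["grip_width"])
```

```text
[ 65.2796272   74.40036017 136.48244514] [-16.2839621   -2.01066148  14.46321984] 0.1273772575362672
```

Emit:
step_arm(targets=[0,0,-0.015,0,0,0,0,0,-0.015,0,0,0,0,0,-0.015,0,0,0,0,0,-0.015,0,0,0,0,0,-0.015,0,0,0], gripper=-1)

```text
t: 4.73
ee_pos: [614.2, 162.8, 136.2]
ee_rot: [-0.064, 1.583, 0.057]
force: [-0.3, -0.2, -0.3]
grip_width: 0.831
```

Emit:
step_arm(targets=[-0.3,0,0,0,0,0,-0.7,0,0,0,0,0,-0.7,0,0,0,0,0,-0.7,0,0,0,0,0])

```text
t: 5.07
ee_pos: [618.8, 163.6, 248.1]
ee_rot: [-0.063, 1.571, 0.057]
force: [1.4, 0.2, 1.1]
grip_width: 1.0
```

Emit:
step_arm(targets=[0,-0.98,-0.1,0,0,0,0,-0.98,-0.1,0,0,0,0,-0.98,-0.1,0,0,0,0,-0.98,-0.1,0,0,0,0,-0.98,-0.1,0,0,0,0,-0.98,-0.1,0,0,0])

```text
t: 5.57
ee_pos: [615.0, 14.4, 247.9]
ee_rot: [-0.06, 1.572, 0.055]
force: [0.3, 0.6, 0.8]
grip_width: 1.002
```

```bash
cat >> h.py <<'E'
def caps(d=None):
    d=d or imaging.get_image("top");P=pose(d);X=cloud(d,P);H=hsv(d)
    m=(H[...,2]>150)&(H[...,1]<60)&(X[...,2]>75)&(X[...,2]<105)&(X[...,1]<-140)&(X[...,0]>300)&(X[...,0]<750)
    return [(np.round(plane(d,[c],88,P)[0],1).tolist(),int(a)) for c,a,M in blobs(m,40)]
def look(n):
    d=imaging.get_image("top");cv2.imwrite(f"pics/{n}.png",d["frame"]);return d
E
python3 - <<'E'
from h import *
d=look("open");print(caps(d));P=pose(d)
H=hsv(d);X=cloud(d,P)
m=(H[...,0]>90)&(H[...,0]<130)&(H[...,1]>90)&(X[...,2]<45)
for c,a,M in blobs(m,30): print("disc",c,a,l(plane(d,[c],20,P)[0]))
m=(H[...,0]>105)&(H[...,0]<125)&(H[...,1]>150)&(X[...,2]>150)&(X[...,1]<300)&(X[...,1]>50)
q=X[m][:,:2];c,_,_=cv2.minAreaRect(np.float32(q));print("handle",l([*c,0]))
E
```

```text
[([557.0, -350.6, 88.0], 164), ([553.5, -250.8, 88.0], 159), ([462.3, -342.8, 88.0], 175), ([445.2, -242.8, 88.0], 166)]
disc [398.96202532 104.69620253] 316 [ 266.23863659 -458.22378129   20.        ]
disc [199.7615894  230.62251656] 151 [-60.02355715 123.68467756  20.        ]
disc [181.93390805 232.67816092] 348 [-62.67395458 172.09667678  20.        ]
handle [65.18988939 89.29377496  0.        ]
```

View pics/open.png

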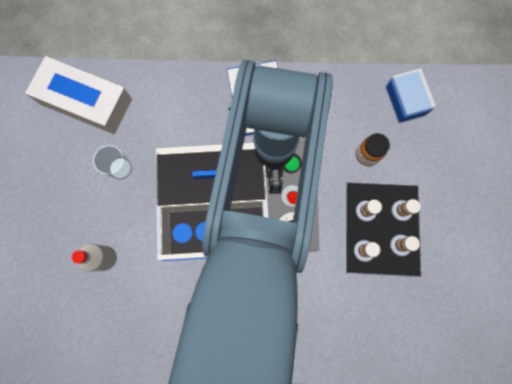

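Run:
```python
from h import *
plan(([553.5,-253,247],down()),([553.5,-253,52],None))
```

```text
at [614.9  15.8 247.9] F [ 0.5 -0.1  0. ] g 1.003 t 5.6
   [0.007, -0.98, -0.303, -0.005, -0.002, 0.003] rows>=3.7
   [0.003, -0.775, -0.242, -0.005, -0.001, 0.002] rows>=2.9
   -> [ 553.5 -253.   247.1]
   [0.98, 0.0, 0.0, 0.0, 0.0, 0.0] rows>=3.5
   [0.32, 0.0, 0.0, 0.0, 0.0, 0.0] rows>=1.2
   -> [ 553.5 -253.    52.1]
```

Emit:
step_arm(targets=[0.007,-0.98,-0.3,0,0,0,0.007,-0.98,-0.3,0,0,0,0.007,-0.98,-0.3,0,0,0,0.007,-0.98,-0.3,0,0,0,0.007,-0.98,-0.3,0,0,0,0.007,-0.98,-0.3,0,0,0])

```text
t: 6.12
ee_pos: [581.0, -134.1, 246.8]
ee_rot: [-0.059, 1.572, 0.057]
force: [0.4, 1.0, -0.2]
grip_width: 1.0
```

Emit:
step_arm(targets=[0.003,-0.775,-0.24,0,0,0,0.003,-0.775,-0.24,0,0,0,0.003,-0.775,-0.24,0,0,0,0.003,-0.775,-0.24,0,0,0,0.003,-0.775,-0.24,0,0,0,0.003,-0.775,-0.24,0,0,0])

```text
t: 6.62
ee_pos: [554.4, -250.6, 246.3]
ee_rot: [-0.059, 1.572, 0.059]
force: [-0.5, 0.2, 0.3]
grip_width: 1.001
```

Run:
```python
from h import *
d=imaging.get_image("wrist");s=arm.get_state();cv2.imwrite("pics/w1.png",d["frame"])
P=pose(d,s);X=cloud(d,P);H=hsv(d)
m=(H[...,2]>140)&(H[...,1]<70)&(X[...,2]>75)&(X[...,2]<105)
for c,a,M in blobs(m,40): print(c,a,np.round(np.nanmedian(X[M],0),1),cv2.minEnclosingCircle(np.float32(X[M&(X[...,2]>86)][:,:2])))
plan(([553.5,-253,247],down()),([553.5,-253,52],None))
print(caps())
```

```text
[233.93061224   6.45034014] 735 [ 524.  -106.6   87.7] ((543.8226318359375, -104.09555053710938), 27.754674911499023)
[136.20033389 162.6769616 ] 1198 [ 445.2 -245.1   91. ] ((444.37908935546875, -246.43446350097656), 17.94972038269043)
[252.2855925  180.27791986] 1173 [ 553.  -253.6   90.9] ((552.9442138671875, -254.7443084716797), 17.829309463500977)
[162.19141324 258.72271914] 559 [ 469.  -339.9   90.7] ((462.06610107421875, -344.82269287109375), 18.109102249145508)
[248.72918756 273.72316951] 997 [ 556.9 -349.9   90.8] ((556.2601928710938, -352.47735595703125), 18.20026206970215)
at [ 554.5 -250.3  246.5] F [-0.1  1.  -1.1] g 1.001 t 6.7
   [-0.004, -0.018, -0.008, -0.008, -0.004, 0.001] rows>=0.1
   -> [ 553.5 -253.1  247.1]
   [0.98, 0.0, 0.0, 0.0, 0.0, 0.0] rows>=3.5
   [0.32, 0.0, 0.0, 0.0, 0.0, 0.0] rows>=1.2
   -> [ 553.5 -253.    52.1]
[([553.7, -251.3, 88.0], 153)]
```

View pics/w1.png

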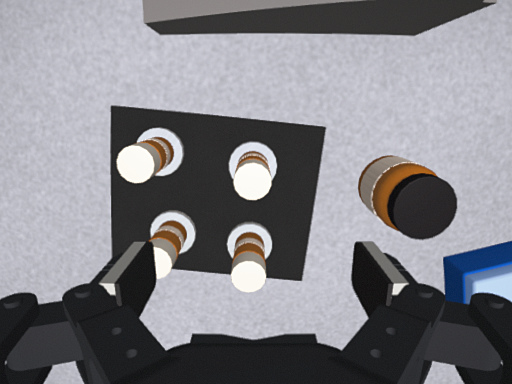

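Emit:
step_arm(targets=[0.3,-0.028,-0.01,0,0,0,0.6,-0.028,-0.01,0,0,0,0.85,-0.028,-0.01,0,0,0,0.95,-0.028,-0.01,0,0,0,0.95,-0.028,-0.01,0,0,0,0.95,-0.028,-0.01,0,0,0], gripper=-0.5)

```text
t: 7.22
ee_pos: [553.3, -252.9, 103.6]
ee_rot: [-0.061, 1.573, 0.062]
force: [0.6, -0.3, -0.0]
grip_width: 0.747
```

Emit:
step_arm(targets=[0.15,0,0,0,0,0,0.34,0,0,0,0,0,0.34,0,0,0,0,0,0.34,0,0,0,0,0])

```text
t: 7.55
ee_pos: [553.7, -252.5, 53.9]
ee_rot: [-0.062, 1.573, 0.063]
force: [0.6, -0.5, 0.6]
grip_width: 0.749
```

Emit:
step_arm(targets=[0,0,0,0,0,0,0,0,0,0,0,0,0,0,0,0,0,0,0,0,0,0,0,0,0,0,0,0,0,0,0,0,0,0,0,0], gripper=1)

```text
t: 8.05
ee_pos: [555.0, -253.5, 56.8]
ee_rot: [-0.064, 1.569, 0.061]
force: [-1.0, 0.6, 7.5]
grip_width: 0.41
```

Run:
```python
from h import *
p=w(-61,171,0);q=arm.get_state()["ee_pos"]
plan(([q[0],q[1],245],down()),([p[0],p[1],245],None),([p[0],p[1],q[2]+20],None))
```

```text
at [ 555.  -253.5   56.8] F [-1.   0.6  7.5] g 0.41 t 8.1
   [-0.98, -0.002, 0.0, -0.001, 0.001, 0.003] rows>=3.5
   [-0.275, 0.0, 0.0, -0.001, 0.0, 0.001] rows>=1.0
   -> [ 555.  -253.4  245. ]
   [0.0, 0.98, -0.061, 0.0, 0.0, 0.0] rows>=3.5
   [0.0, 0.98, -0.062, 0.0, 0.0, 0.0] rows>=3.5
   [0.0, 0.98, -0.061, 0.0, 0.0, 0.0] rows>=3.5
   [-0.001, 0.439, -0.028, 0.0, 0.0, 0.0] rows>=1.6
   -> [482.6 249.3 245.1]
   [0.98, 0.0, 0.0, 0.0, 0.0, 0.0] rows>=3.5
   [0.142, 0.0, 0.0, 0.0, 0.0, 0.0] rows>=0.5
   -> [482.6 249.2  76.8]
```

Emit:
step_arm(targets=[-0.3,0,0,0,0,0,-0.6,0,0,0,0,0,-0.85,0,0,0,0,0,-0.98,0,0,0,0,0,-0.98,0,0,0,0,0,-0.98,0,0,0,0,0])

```text
t: 8.55
ee_pos: [555.8, -253.7, 206.3]
ee_rot: [-0.066, 1.565, 0.058]
force: [0.1, -0.6, -3.4]
grip_width: 0.404
```

Emit:
step_arm(targets=[-0.27,0.25,-0.01,0,0,0,-0.27,0.5,-0.03,0,0,0,-0.27,0.75,-0.045,0,0,0,-0.27,0.98,-0.06,0,0,0,-0.27,0.98,-0.06,0,0,0,-0.27,0.98,-0.06,0,0,0])

```text
t: 9.05
ee_pos: [533.5, -105.1, 244.1]
ee_rot: [-0.068, 1.569, 0.062]
force: [0.1, -0.4, -3.4]
grip_width: 0.405
```

Emit:
step_arm(targets=[0,0.25,-0.01,0,0,0,0,0.5,-0.03,0,0,0,0,0.75,-0.045,0,0,0,0,0.98,-0.06,0,0,0,0,0.98,-0.06,0,0,0,0,0.98,-0.06,0,0,0])

```text
t: 9.55
ee_pos: [511.8, 41.3, 242.2]
ee_rot: [-0.07, 1.571, 0.064]
force: [0.5, -1.0, -3.2]
grip_width: 0.405
```

Emit:
step_arm(targets=[0,0.25,-0.01,0,0,0,0,0.5,-0.03,0,0,0,0,0.75,-0.045,0,0,0,0,0.98,-0.06,0,0,0,0,0.98,-0.06,0,0,0,0,0.98,-0.06,0,0,0])

```text
t: 10.05
ee_pos: [490.5, 186.9, 240.6]
ee_rot: [-0.072, 1.573, 0.065]
force: [-0.1, 0.4, -3.4]
grip_width: 0.406
```

Run:
```python
from h import *
p=w(-61,171,0)
plan(([p[0],p[1],245],down()),([p[0],p[1],74.5],None))
```

```text
at [490.5 186.9 240.6] F [-0.1  0.4 -3.4] g 0.406 t 10.1
   [-0.031, 0.419, -0.017, 0.013, -0.006, 0.009] rows>=1.5
   -> [482.5 249.3 244.9]
   [0.98, -0.001, 0.0, 0.0, 0.0, 0.0] rows>=3.5
   [0.156, 0.0, 0.0, 0.0, 0.0, 0.0] rows>=0.6
   -> [482.5 249.2  74.5]
```

Emit:
step_arm(targets=[-0.02,0.2,-0.01,0,0,0,-0.02,0.42,-0.016,0,0,0,-0.02,0.42,-0.016,0,0,0,-0.02,0.42,-0.016,0,0,0,-0.02,0.42,-0.016,0,0,0])

```text
t: 10.47
ee_pos: [483.4, 247.4, 242.5]
ee_rot: [-0.072, 1.574, 0.062]
force: [-0.2, -0.8, -3.4]
grip_width: 0.406
```

Emit:
step_arm(targets=[0.25,0,0,0,0,0,0.5,0,0,0,0,0,0.75,0,0,0,0,0,0.92,0,0,0,0,0,0.92,0,0,0,0,0,0.92,0,0,0,0,0])

```text
t: 10.97
ee_pos: [482.7, 244.6, 103.6]
ee_rot: [-0.071, 1.577, 0.06]
force: [0.1, 1.0, -1.8]
grip_width: 0.405
```

Run:
```python
from h import *
p=w(-61,171,0);print(l(arm.get_state()["ee_pos"]))
plan(([p[0],p[1],74.5],down()))
```

```text
[-61.29121719 166.44049944 103.59342538]
at [482.7 244.6 103.6] F [ 0.1  1.  -1.8] g 0.405 t 11.0
   [0.194, 0.032, 0.004, 0.006, -0.015, 0.014] rows>=0.7
   -> [482.7 249.2  74.5]
```

Emit:
step_arm(targets=[0.05,0.03,0,0,0,0,0.1,0.03,0,0,0,0,0.15,0.03,0,0,0,0,0.185,0.03,0,0,0,0,0.185,0.03,0,0,0,0,0.185,0.03,0,0,0,0])

```text
t: 11.47
ee_pos: [481.9, 248.9, 75.7]
ee_rot: [-0.072, 1.577, 0.06]
force: [0.1, 0.3, -3.7]
grip_width: 0.406
```

Emit:
step_arm(targets=[0.01,0,0,0,0,0,0.013,0,0,0,0,0,0.013,0,0,0,0,0])

```text
t: 11.72
ee_pos: [482.2, 249.1, 74.1]
ee_rot: [-0.072, 1.577, 0.06]
force: [-0.3, -0.5, -2.6]
grip_width: 0.406
```

Emit:
step_arm(targets=[0.012,0,0,0,0,0,0.012,0,0,0,0,0,0.012,0,0,0,0,0])

```text
t: 11.97
ee_pos: [482.2, 249.0, 73.9]
ee_rot: [-0.072, 1.576, 0.06]
force: [-4.3, -2.4, 9.4]
grip_width: 0.409
```

Emit:
step_arm(targets=[0,0,0,0,0,0,0,0,0,0,0,0,0,0,0,0,0,0,0,0,0,0,0,0], gripper=-0.3)

```text
t: 12.3
ee_pos: [482.5, 249.0, 74.0]
ee_rot: [-0.072, 1.575, 0.06]
force: [-0.3, -0.8, -0.2]
grip_width: 0.645
```

Emit:
step_arm(targets=[-0.15,0,0,0,0,0,-0.4,0,0,0,0,0,-0.7,0,0,0,0,0,-0.98,0,0,0,0,0,-0.98,0,0,0,0,0,-0.98,0,0,0,0,0])

```text
t: 12.8
ee_pos: [485.2, 250.8, 224.5]
ee_rot: [-0.071, 1.568, 0.062]
force: [0.5, -1.0, 0.1]
grip_width: 0.648
```

Run:
```python
from h import *
d=imaging.get_image("wrist");s=arm.get_state();cv2.imwrite("pics/w2.png",d["frame"])
P=pose(d,s);X=cloud(d,P);H=hsv(d)
m=(H[...,2]>140)&(H[...,1]<70)&(X[...,2]>102)&(X[...,2]<112)
for c,a,M in blobs(m,300): print(c,a,l(np.nanmedian(X[M],0)),cv2.minEnclosingCircle(np.float32(X[M][:,:2])))
plan(([556.3,-352.5,220],down()))
```

```text
[465.46849685 196.77047705] 2222 [142.23108319 174.06096818 111.00494533] ((602.3688354492188, 224.28451538085938), 119.47217559814453)
[248.23729993 191.11203897] 1437 [-64.77180269 168.27757696 105.29027927] ((479.1216735839844, 245.4470672607422), 17.830371856689453)
at [483.7 250.4 221.8] F [-0.  -0.6 -1.1] g 0.654 t 12.8
   [0.009, -0.98, 0.035, 0.002, -0.002, 0.003] rows>=3.5
   [0.008, -0.98, 0.036, 0.002, -0.001, 0.003] rows>=3.5
   [0.007, -0.98, 0.037, 0.002, -0.002, 0.003] rows>=3.5
   [0.005, -0.98, 0.038, 0.001, -0.001, 0.003] rows>=3.5
   [0.0, -0.125, 0.005, 0.001, 0.0, 0.001] rows>=0.4
   -> [ 556.4 -352.5  220. ]
```

View pics/w2.png

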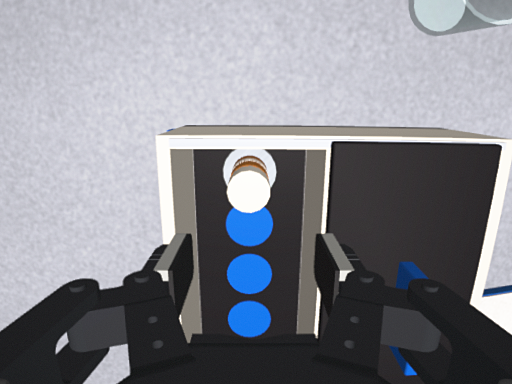

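Emit:
step_arm(targets=[0,-0.25,0.01,0,0,0,0,-0.5,0.02,0,0,0,0,-0.75,0.03,0,0,0,0,-0.98,0.035,0,0,0,0,-0.98,0.035,0,0,0])

```text
t: 13.27
ee_pos: [500.8, 99.0, 220.2]
ee_rot: [-0.07, 1.577, 0.055]
force: [1.1, 0.5, 0.5]
grip_width: 0.647
```

Emit:
step_arm(targets=[0,-0.25,0.01,0,0,0,0,-0.5,0.02,0,0,0,0,-0.75,0.03,0,0,0,0,-0.98,0.035,0,0,0,0,-0.98,0.035,0,0,0])

```text
t: 13.68
ee_pos: [517.5, -52.4, 219.1]
ee_rot: [-0.068, 1.581, 0.05]
force: [-0.0, 0.4, 0.2]
grip_width: 0.652
```

Emit:
step_arm(targets=[0,-0.25,0.01,0,0,0,0,-0.5,0.02,0,0,0,0,-0.75,0.03,0,0,0,0,-0.98,0.035,0,0,0,0,-0.98,0.035,0,0,0])

```text
t: 14.1
ee_pos: [533.5, -203.7, 218.0]
ee_rot: [-0.065, 1.584, 0.046]
force: [-1.3, 1.1, -0.3]
grip_width: 0.651
```

Emit:
step_arm(targets=[0,-0.25,0.01,0,0,0,0,-0.5,0.02,0,0,0,0,-0.75,0.03,0,0,0,0,-0.98,0.035,0,0,0,0,-0.98,0.035,0,0,0,0,-0.98,0.035,0,0,0])

```text
t: 14.6
ee_pos: [548.4, -350.3, 216.6]
ee_rot: [-0.06, 1.587, 0.047]
force: [-0.4, 0.3, -0.1]
grip_width: 0.652
```

```bash
cat >> h.py <<'E'
def wcaps(zlo,zhi,amin=250):
    d=imaging.get_image("wrist");s=arm.get_state();P=pose(d,s);X=cloud(d,P);H=hsv(d)
    m=(H[...,2]>140)&(H[...,1]<70)&(X[...,2]>zlo)&(X[...,2]<zhi);o=[]
    for c,a,M in blobs(m,amin):
        q=X[M];(x,y),r=cv2.minEnclosingCircle(np.float32(q[:,:2]));o.append((x,y,r))
        print("cap px",np.round(c),int(a),"xy %.1f %.1f r %.1f z %.1f"%(x,y,r,np.nanmedian(q[:,2])))
    return o
E
python3 - <<'E'
from h import *
wcaps(86,96)
plan(([556.3,-352.5,200],down()),([556.3,-352.5,54],None))
E
```

```text
cap px [131.  44.] 1677 xy 444.0 -245.2 r 18.0 z 91.4
cap px [153. 170.] 1388 xy 461.5 -344.3 r 17.9 z 91.3
cap px [265. 187.] 1378 xy 556.1 -352.2 r 18.0 z 91.4
at [ 548.6 -348.8  217.1] F [-0.2  0.8  0.6] g 0.653 t 14.7
   [0.113, -0.027, 0.051, -0.021, -0.032, 0.015] rows>=0.5
   -> [ 556.2 -352.5  200.1]
   [0.974, 0.0, 0.0, 0.0, 0.0, 0.0] rows>=3.5
   -> [ 556.2 -352.4   54. ]
```

Emit:
step_arm(targets=[0.11,-0.03,0.05,-0.02,-0.03,0.015,0.11,-0.03,0.05,-0.02,-0.03,0.015,0.11,-0.03,0.05,-0.02,-0.03,0.015,0.11,-0.03,0.05,-0.02,-0.03,0.015], gripper=-0.5)

```text
t: 14.98
ee_pos: [556.1, -351.3, 200.6]
ee_rot: [-0.063, 1.572, 0.064]
force: [-0.7, -1.0, 0.2]
grip_width: 0.75
```

Emit:
step_arm(targets=[0.25,0,0,0,0,0,0.5,0,0,0,0,0,0.75,0,0,0,0,0,0.97,0,0,0,0,0,0.97,0,0,0,0,0,0.97,0,0,0,0,0])

```text
t: 15.48
ee_pos: [555.1, -349.8, 54.5]
ee_rot: [-0.062, 1.575, 0.067]
force: [-0.2, -0.0, 0.8]
grip_width: 0.747
```

Emit:
step_arm(targets=[0,0,0,0,0,0,0,0,0,0,0,0,0,0,0,0,0,0,0,0,0,0,0,0,0,0,0,0,0,0,0,0,0,0,0,0], gripper=1)

```text
t: 15.98
ee_pos: [556.6, -351.0, 58.0]
ee_rot: [-0.064, 1.571, 0.064]
force: [-0.2, 1.3, 7.6]
grip_width: 0.406
```

Run:
```python
from h import *
p=w(-60,109,0);q=arm.get_state()["ee_pos"]
plan(([q[0],q[1],245],down()),([p[0],p[1],245],None),([p[0],p[1],q[2]+18],None))
```

```text
at [ 556.6 -351.    58. ] F [-0.2  1.3  7.6] g 0.406 t 16.0
   [-0.98, 0.0, -0.001, 0.002, -0.001, 0.001] rows>=3.5
   [-0.267, 0.0, 0.0, 0.001, 0.0, 0.0] rows>=1.0
   -> [ 556.6 -351.   245.1]
   [0.0, 0.98, -0.045, 0.0, 0.0, 0.0] rows>=3.5
   [0.0, 0.98, -0.045, 0.0, 0.0, 0.0] rows>=3.5
   [0.0, 0.98, -0.044, 0.0, 0.0, 0.0] rows>=3.5
   [0.001, 0.674, -0.031, 0.0, 0.0, 0.0] rows>=2.4
   -> [488.6 187.4 245. ]
   [0.98, 0.0, 0.0, 0.0, 0.0, 0.0] rows>=3.5
   [0.146, 0.0, 0.0, 0.0, 0.0, 0.0] rows>=0.5
   -> [488.5 187.4  76.1]
```

Emit:
step_arm(targets=[-0.3,0,0,0,0,0,-0.6,0,0,0,0,0,-0.85,0,0,0,0,0,-0.98,0,0,0,0,0,-0.98,0,0,0,0,0,-0.98,0,0,0,0,0])

```text
t: 16.48
ee_pos: [557.7, -351.7, 208.4]
ee_rot: [-0.068, 1.566, 0.06]
force: [-0.6, 0.7, -3.4]
grip_width: 0.405
```

Emit:
step_arm(targets=[-0.27,0.25,-0.01,0,0,0,-0.27,0.5,-0.02,0,0,0,-0.27,0.75,-0.035,0,0,0,-0.27,0.98,-0.045,0,0,0,-0.27,0.98,-0.045,0,0,0,-0.27,0.98,-0.045,0,0,0])

```text
t: 16.98
ee_pos: [537.7, -202.9, 246.8]
ee_rot: [-0.069, 1.569, 0.064]
force: [0.3, -0.4, -2.5]
grip_width: 0.402
```

Emit:
step_arm(targets=[-0.01,0.25,-0.01,0,0,0,-0.01,0.5,-0.02,0,0,0,-0.01,0.75,-0.035,0,0,0,-0.01,0.98,-0.045,0,0,0,-0.01,0.98,-0.045,0,0,0,-0.01,0.98,-0.045,0,0,0])

```text
t: 17.48
ee_pos: [518.1, -56.3, 246.8]
ee_rot: [-0.071, 1.57, 0.066]
force: [-0.1, -0.8, -3.0]
grip_width: 0.402
```

Emit:
step_arm(targets=[-0.01,0.25,-0.01,0,0,0,-0.01,0.5,-0.02,0,0,0,-0.01,0.75,-0.035,0,0,0,-0.01,0.98,-0.045,0,0,0,-0.01,0.98,-0.045,0,0,0,-0.01,0.98,-0.045,0,0,0])

```text
t: 17.98
ee_pos: [499.0, 89.6, 247.1]
ee_rot: [-0.073, 1.571, 0.067]
force: [0.9, -0.4, -2.2]
grip_width: 0.402
```

Emit:
step_arm(targets=[-0.01,0.25,-0.01,0,0,0,-0.01,0.5,-0.02,0,0,0,-0.01,0.7,-0.031,0,0,0,-0.01,0.7,-0.031,0,0,0,-0.01,0.7,-0.031,0,0,0,-0.01,0.7,-0.031,0,0,0])

```text
t: 18.48
ee_pos: [486.0, 191.8, 247.7]
ee_rot: [-0.073, 1.572, 0.065]
force: [0.1, -0.9, -2.0]
grip_width: 0.404
```

Run:
```python
from h import *
p=w(-60,109,0)
plan(([p[0],p[1],225],down()),([p[0],p[1],78],None))
```

```text
at [486.  191.8 247.7] F [ 0.1 -0.9 -2. ] g 0.404 t 18.5
   [0.152, -0.03, 0.015, 0.014, -0.004, 0.009] rows>=0.6
   -> [488.6 187.4 225. ]
   [0.98, 0.001, 0.0, 0.0, 0.0, 0.0] rows>=3.5
   -> [488.5 187.5  78. ]
```

Emit:
step_arm(targets=[0.15,-0.015,0.015,0,0,0,0.15,-0.015,0.015,0,0,0,0.15,-0.015,0.015,0,0,0])

```text
t: 18.73
ee_pos: [488.0, 187.7, 224.1]
ee_rot: [-0.071, 1.575, 0.062]
force: [0.2, 0.7, -2.6]
grip_width: 0.406
```

Emit:
step_arm(targets=[0.25,0,0,0,0,0,0.5,0,0,0,0,0,0.75,0,0,0,0,0,0.9,0,0,0,0,0,0.95,0,0,0,0,0,0.95,0,0,0,0,0,0.95,0,0,0,0,0])

```text
t: 19.32
ee_pos: [488.7, 186.6, 83.0]
ee_rot: [-0.07, 1.573, 0.062]
force: [0.6, 0.1, -1.1]
grip_width: 0.406
```

Run:
```python
from h import *
p=w(-60,109,0)
plan(([p[0],p[1],75],down()))
```

```text
at [488.7 186.6  83. ] F [ 0.6  0.1 -1.1] g 0.406 t 19.3
   [0.053, 0.006, 0.0, 0.007, -0.008, 0.01] rows>=0.2
   -> [488.6 187.4  75. ]
```

Emit:
step_arm(targets=[0.02,0,0,0,0,0,0.04,0,0,0,0,0,0.053,0,0,0,0,0,0.06,0,0,0,0,0,0.06,0,0,0,0,0])

```text
t: 19.73
ee_pos: [489.2, 186.6, 75.1]
ee_rot: [-0.071, 1.572, 0.062]
force: [-0.6, -1.1, 4.6]
grip_width: 0.411
```

Emit:
step_arm(targets=[0,0,0,0,0,0,0,0,0,0,0,0,0,0,0,0,0,0,0,0,0,0,0,0])

```text
t: 20.07
ee_pos: [489.2, 186.6, 75.1]
ee_rot: [-0.071, 1.572, 0.062]
force: [-0.2, -0.3, -0.7]
grip_width: 0.409
```

Emit:
step_arm(targets=[0,0,0,0,0,0,0,0,0,0,0,0,0,0,0,0,0,0,0,0,0,0,0,0], gripper=-0.3)

```text
t: 20.4
ee_pos: [488.7, 186.6, 75.0]
ee_rot: [-0.071, 1.573, 0.062]
force: [-3.5, -0.4, 0.1]
grip_width: 0.652
```

Emit:
step_arm(targets=[-0.15,0,0,0,0,0,-0.4,0,0,0,0,0,-0.7,0,0,0,0,0,-0.98,0,0,0,0,0,-0.98,0,0,0,0,0,-0.98,0,0,0,0,0])

```text
t: 20.9
ee_pos: [491.5, 187.8, 225.6]
ee_rot: [-0.07, 1.564, 0.063]
force: [0.1, -0.7, -1.0]
grip_width: 0.647
```

Emit:
step_arm(targets=[0,-0.25,-0.03,0,0,0,0,-0.5,-0.06,0,0,0,0,-0.75,-0.09,0,0,0,0,-0.98,-0.12,0,0,0,0,-0.98,-0.12,0,0,0])

```text
t: 21.32
ee_pos: [485.2, 34.6, 224.4]
ee_rot: [-0.068, 1.567, 0.057]
force: [-0.1, -0.3, -0.4]
grip_width: 0.651
```

Emit:
step_arm(targets=[0,-0.25,-0.03,0,0,0,0,-0.5,-0.06,0,0,0,0,-0.75,-0.09,0,0,0,0,-0.98,-0.12,0,0,0,0,-0.98,-0.12,0,0,0])

```text
t: 21.73
ee_pos: [478.5, -118.6, 223.8]
ee_rot: [-0.066, 1.569, 0.052]
force: [0.5, 0.2, 0.7]
grip_width: 0.651
```

Emit:
step_arm(targets=[0,-0.25,-0.03,0,0,0,0,-0.5,-0.06,0,0,0,0,-0.75,-0.09,0,0,0,0,-0.98,-0.12,0,0,0,0,-0.98,-0.12,0,0,0])

```text
t: 22.15
ee_pos: [471.0, -271.8, 223.1]
ee_rot: [-0.064, 1.571, 0.047]
force: [-0.1, -0.1, -0.6]
grip_width: 0.649
```

Emit:
step_arm(targets=[0,-0.25,-0.04,0,0,0,0,-0.5,-0.08,0,0,0,0,-0.56,-0.1,0,0,0,0,-0.56,-0.1,0,0,0,0,-0.56,-0.1,0,0,0])

```text
t: 22.57
ee_pos: [461.7, -355.6, 222.4]
ee_rot: [-0.06, 1.573, 0.048]
force: [0.5, 0.5, 0.3]
grip_width: 0.648
```

Run:
```python
from h import *
for o in wcaps(86,96):
    if np.hypot(o[0]-461.5,o[1]+344.3)<45: t=o
plan(([t[0],t[1],200],down()),([t[0],t[1],54],None))
```

```text
cap px [241.  44.] 1724 xy 443.8 -246.1 r 18.0 z 91.2
cap px [254. 170.] 1365 xy 461.2 -345.1 r 17.9 z 91.2
at [ 461.9 -354.9  222.8] F [-0.6  0.8 -0.4] g 0.646 t 22.6
   [0.152, 0.067, 0.0, -0.019, -0.005, 0.015] rows>=0.6
   -> [ 461.2 -345.1  199.9]
   [0.973, 0.0, 0.0, 0.0, 0.0, 0.0] rows>=3.5
   -> [ 461.2 -345.1   54. ]
```

Emit:
step_arm(targets=[0.15,0.065,0,-0.02,0,0.015,0.15,0.065,0,-0.02,0,0.015,0.15,0.065,0,-0.02,0,0.015,0.15,0.065,0,-0.02,0,0.015], gripper=-0.5)

```text
t: 22.95
ee_pos: [461.7, -344.6, 200.8]
ee_rot: [-0.065, 1.572, 0.064]
force: [-0.7, -0.6, 0.1]
grip_width: 0.75
```

Emit:
step_arm(targets=[0.25,0,0,0,0,0,0.5,0,0,0,0,0,0.75,0,0,0,0,0,0.97,0,0,0,0,0,0.97,0,0,0,0,0,0.97,0,0,0,0,0])

```text
t: 23.45
ee_pos: [461.1, -344.1, 55.0]
ee_rot: [-0.064, 1.574, 0.066]
force: [0.7, -0.1, 1.0]
grip_width: 0.75
```

Emit:
step_arm(targets=[0,0,0,0,0,0,0,0,0,0,0,0,0,0,0,0,0,0,0,0,0,0,0,0,0,0,0,0,0,0,0,0,0,0,0,0], gripper=1)

```text
t: 23.95
ee_pos: [462.4, -345.7, 58.1]
ee_rot: [-0.067, 1.57, 0.062]
force: [-1.6, 0.4, 7.9]
grip_width: 0.407
```

Run:
```python
from h import *
p=w(-61,47,0);q=arm.get_state()["ee_pos"]
plan(([q[0],q[1],245],down()),([p[0],p[1],245],None))
```

```text
at [ 462.4 -345.7   58.1] F [-1.6  0.4  7.9] g 0.407 t 23.9
   [-0.98, -0.003, -0.001, 0.003, -0.001, 0.004] rows>=3.5
   [-0.266, 0.0, 0.0, 0.001, 0.0, 0.001] rows>=1.0
   -> [ 462.4 -345.7  245. ]
   [0.0, 0.98, 0.142, 0.0, 0.0, 0.0] rows>=3.6
   [0.0, 0.98, 0.142, 0.0, 0.0, 0.0] rows>=3.6
   [-0.001, 0.98, 0.143, 0.0, 0.0, 0.0] rows>=3.6
   [0.0, 0.176, 0.026, 0.0, 0.0, 0.0] rows>=0.6
   -> [492.6 125.6 245. ]
```

Emit:
step_arm(targets=[-0.3,0,0,0,0,0,-0.6,0,0,0,0,0,-0.85,0,0,0,0,0,-0.98,0,0,0,0,0,-0.98,0,0,0,0,0,-0.98,0,0,0,0,0])

```text
t: 24.45
ee_pos: [463.3, -346.1, 208.1]
ee_rot: [-0.071, 1.567, 0.059]
force: [-1.1, 0.3, -3.5]
grip_width: 0.401
```

Emit:
step_arm(targets=[-0.27,0.25,0.035,0,0,0,-0.27,0.5,0.07,0,0,0,-0.27,0.75,0.1,0,0,0,-0.27,0.98,0.14,0,0,0,-0.27,0.98,0.14,0,0,0,-0.27,0.98,0.14,0,0,0])

```text
t: 24.95
ee_pos: [471.2, -195.0, 246.2]
ee_rot: [-0.072, 1.569, 0.063]
force: [-0.1, -0.2, -2.5]
grip_width: 0.4
```

Emit:
step_arm(targets=[0,0.25,0.035,0,0,0,0,0.5,0.07,0,0,0,0,0.75,0.1,0,0,0,0,0.98,0.14,0,0,0,0,0.98,0.14,0,0,0,0,0.98,0.14,0,0,0])

```text
t: 25.45
ee_pos: [479.2, -45.9, 244.3]
ee_rot: [-0.074, 1.571, 0.066]
force: [0.2, -0.1, -2.1]
grip_width: 0.399
```

Emit:
step_arm(targets=[0,0.25,0.035,0,0,0,0,0.5,0.07,0,0,0,0,0.75,0.1,0,0,0,0,0.98,0.14,0,0,0,0,0.98,0.14,0,0,0,0,0.98,0.14,0,0,0])

```text
t: 25.95
ee_pos: [487.4, 102.1, 242.5]
ee_rot: [-0.076, 1.572, 0.066]
force: [0.1, -0.5, -2.2]
grip_width: 0.403
```

Run:
```python
from h import *
p=w(-61,47,0)
plan(([p[0],p[1],224],down()))
```

```text
at [487.4 102.1 242.5] F [ 0.1 -0.5 -2.2] g 0.403 t 25.9
   [0.123, 0.153, 0.049, 0.02, -0.005, 0.011] rows>=0.7
   -> [492.6 125.6 223.9]
```

Emit:
step_arm(targets=[0.12,0.165,0.045,0.02,0,0.01,0.12,0.165,0.045,0.02,0,0.01,0.12,0.165,0.045,0.02,0,0.01,0.12,0.165,0.045,0.02,0,0.01])

```text
t: 26.28
ee_pos: [492.1, 125.3, 224.0]
ee_rot: [-0.063, 1.573, 0.06]
force: [0.9, 0.1, -3.0]
grip_width: 0.404
```

Emit:
step_arm(targets=[0.25,0,0,0,0,0,0.5,0,0,0,0,0,0.75,0,0,0,0,0,0.9,0,0,0,0,0,0.96,0,0,0,0,0,0.96,0,0,0,0,0,0.96,0,0,0,0,0])

```text
t: 26.87
ee_pos: [492.8, 124.2, 81.0]
ee_rot: [-0.063, 1.572, 0.059]
force: [0.0, 0.0, -0.7]
grip_width: 0.4
```

Emit:
step_arm(targets=[0.02,0,0,0,0,0,0.035,0,0,0,0,0,0.045,0,0,0,0,0,0.048,0,0,0,0,0,0.048,0,0,0,0,0])

```text
t: 27.28
ee_pos: [493.8, 124.2, 75.1]
ee_rot: [-0.063, 1.569, 0.059]
force: [-1.1, 0.4, 5.4]
grip_width: 0.407
```

Emit:
step_arm(targets=[0,0,0,0,0,0,0,0,0,0,0,0,0,0,0,0,0,0])

```text
t: 27.53
ee_pos: [493.7, 124.3, 75.2]
ee_rot: [-0.063, 1.569, 0.059]
force: [-0.4, 1.1, 1.1]
grip_width: 0.405
```

Emit:
step_arm(targets=[0,0,0,0,0,0,0,0,0,0,0,0,0,0,0,0,0,0,0,0,0,0,0,0], gripper=-0.3)

```text
t: 27.87
ee_pos: [493.7, 124.4, 75.1]
ee_rot: [-0.063, 1.569, 0.059]
force: [0.8, -0.6, 0.7]
grip_width: 0.651
```

Emit:
step_arm(targets=[-0.15,0,0,0,0,0,-0.4,0,0,0,0,0,-0.7,0,0,0,0,0,-0.98,0,0,0,0,0,-0.98,0,0,0,0,0,-0.98,0,0,0,0,0])

```text
t: 28.37
ee_pos: [495.7, 124.8, 225.6]
ee_rot: [-0.063, 1.562, 0.059]
force: [-0.1, -1.0, 0.4]
grip_width: 0.652
```

Emit:
step_arm(targets=[0,-0.25,-0.05,0,0,0,0,-0.5,-0.1,0,0,0,0,-0.75,-0.15,0,0,0,0,-0.98,-0.2,0,0,0,0,-0.98,-0.2,0,0,0])

```text
t: 28.78
ee_pos: [475.8, -29.3, 223.7]
ee_rot: [-0.061, 1.565, 0.054]
force: [-0.0, -0.3, 0.3]
grip_width: 0.649
```

Emit:
step_arm(targets=[0,-0.25,-0.05,0,0,0,0,-0.5,-0.1,0,0,0,0,-0.75,-0.15,0,0,0,0,-0.98,-0.2,0,0,0,0,-0.98,-0.2,0,0,0])

```text
t: 29.2
ee_pos: [455.5, -183.3, 222.4]
ee_rot: [-0.058, 1.568, 0.049]
force: [-0.1, -0.2, -0.2]
grip_width: 0.651
```

Emit:
step_arm(targets=[0,-0.25,-0.05,0,0,0,0,-0.45,-0.1,0,0,0,0,-0.45,-0.13,0,0,0,0,-0.45,-0.13,0,0,0,0,-0.45,-0.13,0,0,0])

```text
t: 29.62
ee_pos: [440.2, -250.7, 221.4]
ee_rot: [-0.055, 1.57, 0.051]
force: [0.2, 0.5, -0.2]
grip_width: 0.65
```

Run:
```python
from h import *
t=(444,-246)
for o in wcaps(86,96):
    if abs(o[2]-18)<2: t=o
plan(([t[0],t[1],200],down()),([t[0],t[1],54],None))
```

```text
cap px [387.   7.] 578 xy 533.5 -103.5 r 16.5 z 90.8
cap px [265. 231.] 1177 xy 453.4 -294.7 r 17.9 z 91.2
at [ 440.5 -250.4  221.7] F [ 0.1 -0.6  0. ] g 0.65 t 29.7
   [0.146, -0.3, 0.065, -0.022, 0.001, 0.007] rows>=1.2
   -> [ 453.3 -294.7  200. ]
   [0.973, 0.0, 0.0, 0.0, 0.0, 0.0] rows>=3.5
   -> [ 453.3 -294.7   54. ]
```

Emit:
step_arm(targets=[0.146,-0.3,0.065,-0.02,0,0.007,0.146,-0.3,0.065,-0.02,0,0.007,0.146,-0.3,0.065,-0.02,0,0.007,0.146,-0.3,0.065,-0.02,0,0.007,0.146,-0.3,0.065,-0.02,0,0.007], gripper=-0.5)

```text
t: 30.08
ee_pos: [453.4, -293.2, 200.2]
ee_rot: [-0.062, 1.569, 0.064]
force: [0.8, -0.8, 0.6]
grip_width: 0.752
```

Run:
```python
from h import *
wcaps(84,96)
plan(([453.4,-294.7,54],down()))
```

```text
cap px [253. 191.] 1571 xy 452.9 -295.6 r 18.0 z 91.1
at [ 453.4 -293.4  200.5] F [ 0.4 -0.1  0.1] g 0.754 t 30.1
   [0.977, -0.009, -0.002, 0.0, 0.002, 0.0] rows>=3.5
   -> [ 453.4 -294.7   54. ]
```

Emit:
step_arm(targets=[0.25,-0.01,0,0,0,0,0.5,-0.01,0,0,0,0,0.75,-0.01,0,0,0,0,0.97,-0.01,0,0,0,0,0.97,-0.01,0,0,0,0,0.97,-0.01,0,0,0,0])

```text
t: 30.63
ee_pos: [453.0, -293.3, 54.6]
ee_rot: [-0.061, 1.571, 0.066]
force: [-0.6, 0.2, 1.0]
grip_width: 0.753
```

Emit:
step_arm(targets=[0,0,0,0,0,0,0,0,0,0,0,0,0,0,0,0,0,0,0,0,0,0,0,0,0,0,0,0,0,0,0,0,0,0,0,0], gripper=1)

```text
t: 31.13
ee_pos: [454.2, -294.4, 57.5]
ee_rot: [-0.064, 1.568, 0.063]
force: [-2.0, 0.0, 6.8]
grip_width: 0.403
```

Run:
```python
from h import *
p=w(-61,-15,0);q=arm.get_state()["ee_pos"]
plan(([q[0],q[1],245],down()),([p[0],p[1],245],None))
```

```text
at [ 454.2 -294.4   57.5] F [-2.   0.   6.8] g 0.403 t 31.1
   [-0.98, -0.001, 0.002, 0.001, 0.003, 0.001] rows>=3.5
   [-0.27, 0.0, 0.0, 0.0, 0.001, 0.0] rows>=1.0
   -> [ 454.2 -294.5  245. ]
   [0.0, 0.98, 0.199, 0.0, 0.0, 0.0] rows>=3.6
   [0.0, 0.98, 0.199, 0.0, 0.0, 0.0] rows>=3.6
   [-0.001, 0.398, 0.081, 0.0, 0.0, 0.0] rows>=1.5
   -> [497.5  63.8 245.1]
```

Emit:
step_arm(targets=[-0.3,0,0,0,0,0,-0.6,0,0,0,0,0,-0.85,0,0,0,0,0,-0.98,0,0,0,0,0,-0.98,0,0,0,0,0,-0.98,0,0,0,0,0])

```text
t: 31.63
ee_pos: [454.7, -295.0, 207.0]
ee_rot: [-0.067, 1.564, 0.06]
force: [-0.2, -0.2, -5.0]
grip_width: 0.407
```

Emit:
step_arm(targets=[-0.27,0.25,0.05,0,0,0,-0.27,0.5,0.1,0,0,0,-0.27,0.75,0.15,0,0,0,-0.27,0.98,0.2,0,0,0,-0.27,0.98,0.2,0,0,0,-0.27,0.98,0.2,0,0,0])

```text
t: 32.13
ee_pos: [471.5, -143.0, 245.2]
ee_rot: [-0.069, 1.567, 0.065]
force: [-0.2, -0.9, -4.8]
grip_width: 0.404
```

Emit:
step_arm(targets=[0,0.25,0.05,0,0,0,0,0.5,0.1,0,0,0,0,0.75,0.15,0,0,0,0,0.98,0.2,0,0,0,0,0.98,0.2,0,0,0,0,0.98,0.2,0,0,0])

```text
t: 32.63
ee_pos: [488.3, 6.8, 243.5]
ee_rot: [-0.071, 1.57, 0.067]
force: [0.2, -0.4, -3.0]
grip_width: 0.407
```

Emit:
step_arm(targets=[0,0.2,0.04,0,0,0,0,0.38,0.08,0,0,0,0,0.38,0.08,0,0,0,0,0.38,0.08,0,0,0,0,0.38,0.08,0,0,0])

```text
t: 33.05
ee_pos: [495.2, 62.9, 242.6]
ee_rot: [-0.071, 1.571, 0.066]
force: [0.0, -0.2, -3.1]
grip_width: 0.405
```

Run:
```python
from h import *
p=w(-61,-15,0)
plan(([p[0],p[1],224],down()))
```

```text
at [495.2  62.9 242.6] F [ 0.  -0.2 -3.1] g 0.405 t 33.0
   [0.124, 0.005, 0.016, 0.013, -0.003, 0.006] rows>=0.5
   -> [497.5  63.8 224. ]
```

Emit:
step_arm(targets=[0.12,0.01,0.014,0.013,0,0,0.12,0.01,0.014,0.013,0,0,0.12,0.01,0.014,0.013,0,0,0.12,0.01,0.014,0.013,0,0])

```text
t: 33.38
ee_pos: [497.1, 63.5, 224.8]
ee_rot: [-0.064, 1.572, 0.059]
force: [-0.1, -0.3, -3.1]
grip_width: 0.401
```

Emit:
step_arm(targets=[0.25,0,0,0,0,0,0.5,0,0,0,0,0,0.75,0,0,0,0,0,0.9,0,0,0,0,0,0.96,0,0,0,0,0,0.96,0,0,0,0,0,0.96,0,0,0,0,0])

```text
t: 33.97
ee_pos: [498.0, 62.6, 81.9]
ee_rot: [-0.065, 1.57, 0.059]
force: [-0.4, -0.4, -2.3]
grip_width: 0.409
```

Emit:
step_arm(targets=[0.01,0,0,0,0,0,0.025,0,0,0,0,0,0.035,0,0,0,0,0,0.042,0,0,0,0,0,0.046,0,0,0,0,0,0.046,0,0,0,0,0])

```text
t: 34.47
ee_pos: [497.9, 62.7, 75.1]
ee_rot: [-0.065, 1.57, 0.059]
force: [-0.2, -0.2, -3.9]
grip_width: 0.405
```

Emit:
step_arm(targets=[0,0,0,0,0,0,0,0,0,0,0,0,0,0,0,0,0,0])

```text
t: 34.72
ee_pos: [497.9, 62.7, 75.1]
ee_rot: [-0.065, 1.57, 0.059]
force: [0.3, -0.7, -3.5]
grip_width: 0.409
```

Emit:
step_arm(targets=[0.006,0,0,0,0,0,0.012,0,0,0,0,0,0.012,0,0,0,0,0])

```text
t: 34.97
ee_pos: [498.1, 62.7, 74.4]
ee_rot: [-0.065, 1.57, 0.059]
force: [-4.1, -0.7, 7.5]
grip_width: 0.403
```

Emit:
step_arm(targets=[0.003,0,0,0,0,0,0.003,0,0,0,0,0,0.003,0,0,0,0,0])

```text
t: 35.22
ee_pos: [498.3, 62.6, 74.4]
ee_rot: [-0.065, 1.569, 0.059]
force: [-2.2, -0.6, 5.2]
grip_width: 0.407
```

Emit:
step_arm(targets=[0,0,0,0,0,0,0,0,0,0,0,0,0,0,0,0,0,0,0,0,0,0,0,0], gripper=-0.3)

```text
t: 35.55
ee_pos: [498.4, 62.6, 74.3]
ee_rot: [-0.065, 1.569, 0.059]
force: [0.1, 0.5, -0.4]
grip_width: 0.644
```

Emit:
step_arm(targets=[-0.15,0,0,0,0,0,-0.4,0,0,0,0,0,-0.7,0,0,0,0,0,-0.98,0,0,0,0,0,-0.98,0,0,0,0,0,-0.98,0,0,0,0,0])

```text
t: 36.05
ee_pos: [500.4, 63.1, 224.6]
ee_rot: [-0.066, 1.561, 0.058]
force: [-0.0, -0.6, -0.6]
grip_width: 0.647
```

Run:
```python
from h import *
for o in wcaps(100,112): print(l([o[0],o[1],0]))
d=imaging.get_image("wrist");cv2.imwrite("pics/w3.png",d["frame"])
s=arm.get_state();X=cloud(d,pose(d,s));H=hsv(d)
m=(H[...,0]>105)&(H[...,0]<125)&(H[...,1]>150)&(X[...,2]>150)
for c,a,M in blobs(m,60):
    q,sz,an=cv2.minAreaRect(np.float32(X[M][:,:2]));print("handle",l([*q,0]),sz)
p=w(65,78,0)
plan(([p[0],p[1],225],down()),([p[0],p[1],138],None))
```

```text
cap px [249.  24.] 1916 xy 486.3 184.2 r 18.0 z 105.5
cap px [500. 169.] 1237 xy 698.0 100.5 r 67.3 z 111.2
cap px [249. 107.] 1741 xy 490.6 125.2 r 18.1 z 105.4
cap px [249. 187.] 1463 xy 495.6 62.0 r 17.8 z 105.4
cap px [310. 293.] 319 xy 555.8 -36.5 r 18.5 z 102.2
[-62.55271843 105.95173382   0.        ]
[141.83192571   5.51721946   0.        ]
[-62.92212447  46.7290653    0.        ]
[-63.02257495 -16.63722005   0.        ]
[ -10.8972896  -119.67213244    0.        ]
handle [62.99714634 74.73480714  0.        ] (13.138972282409668, 76.05094909667969)
at [497.8  63.2 220.6] F [-0.4 -0.  -1. ] g 0.65 t 36.1
   [-0.032, 0.625, 0.838, -0.003, 0.0, 0.007] rows>=3.8
   -> [615.7 166.6 225. ]
   [0.58, 0.0, 0.0, 0.0, 0.0, 0.0] rows>=2.1
   -> [615.7 166.6 138. ]
```

View pics/w3.png

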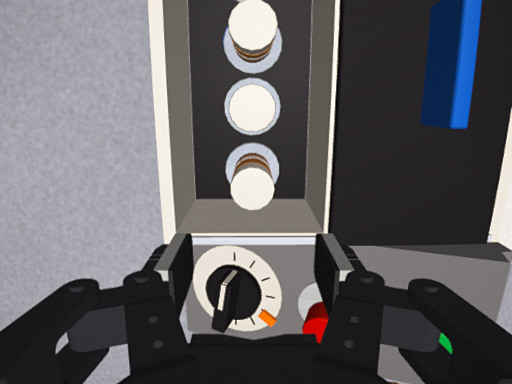

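Emit:
step_arm(targets=[-0.03,0.2,0.25,0,0,0,-0.03,0.4,0.5,0,0,0,-0.03,0.62,0.75,0,0,0,-0.03,0.62,0.835,0,0,0,-0.03,0.62,0.835,0,0,0,-0.03,0.62,0.835,0,0,0], gripper=-1)

```text
t: 36.65
ee_pos: [614.7, 166.5, 220.6]
ee_rot: [-0.067, 1.576, 0.06]
force: [-1.0, -0.7, -0.6]
grip_width: 0.996
```

Emit:
step_arm(targets=[0.25,0,0,0,0,0,0.5,0,0,0,0,0,0.57,0,0,0,0,0,0.57,0,0,0,0,0,0.57,0,0,0,0,0])

```text
t: 37.07
ee_pos: [613.5, 165.4, 135.2]
ee_rot: [-0.066, 1.577, 0.059]
force: [0.5, -0.2, 0.2]
grip_width: 0.999
```

Emit:
step_arm(targets=[0,0,0,0,0,0,0,0,0,0,0,0,0,0,0,0,0,0,0,0,0,0,0,0,0,0,0,0,0,0,0,0,0,0,0,0,0,0,0,0,0,0,0,0,0,0,0,0], gripper=1)

```text
t: 37.73
ee_pos: [614.2, 165.5, 136.0]
ee_rot: [-0.066, 1.576, 0.059]
force: [-0.2, 0.1, 4.4]
grip_width: 0.131
```

Run:
```python
from h import *
p=w(-65,78,0);z=arm.get_state()["ee_pos"];print(l(z))
plan(([p[0],p[1],z[2]],down()))
```

```text
[ 63.43276987  77.03458386 136.04165215]
at [614.2 165.5 136. ] F [-0.2  0.1  4.4] g 0.131 t 37.7
   [0.005, 0.006, -0.856, -0.001, -0.011, 0.008] rows>=3.1
   -> [486.1 156.2 136. ]
```

Emit:
step_arm(targets=[0,0,-0.15,0,0,0,0,0,-0.3,0,0,0,0,0,-0.45,0,0,0,0,0,-0.6,0,0,0,0,0,-0.75,0,0,0,0,0,-0.82,0,0,0,0,0,-0.85,0,0,0,0,0,-0.86,0,0,0])

```text
t: 38.4
ee_pos: [488.4, 155.5, 136.1]
ee_rot: [-0.065, 1.569, 0.059]
force: [16.6, 2.0, -19.6]
grip_width: 0.128
```

Emit:
step_arm(targets=[0,0,-0.01,0,0,0,0,0,-0.01,0,0,0,0,0,-0.01,0,0,0])

```text
t: 38.65
ee_pos: [488.5, 155.5, 136.0]
ee_rot: [-0.065, 1.567, 0.059]
force: [7.0, 1.0, -4.6]
grip_width: 0.126
```

Run:
```python
from h import *
s=arm.get_state();print(l(s["ee_pos"]),s["force"])
```

```text
[-62.58218833  77.11759015 136.03242528] [ 7.00491023  1.02930453 -4.58745764]
```

Emit:
step_arm(targets=[0,0,-0.02,0,0,0,0,0,-0.03,0,0,0,0,0,-0.03,0,0,0,0,0,-0.03,0,0,0])

```text
t: 38.98
ee_pos: [488.6, 155.5, 136.1]
ee_rot: [-0.064, 1.559, 0.06]
force: [16.3, 2.8, -12.5]
grip_width: 0.127
```

Emit:
step_arm(targets=[0,0,0,0,0,0,0,0,0,0,0,0,0,0,0,0,0,0,0,0,0,0,0,0], gripper=-0.8)

```text
t: 39.32
ee_pos: [488.2, 155.5, 136.1]
ee_rot: [-0.064, 1.56, 0.06]
force: [-0.6, 0.1, -1.0]
grip_width: 0.689
```

Emit:
step_arm(targets=[-0.2,0,0,0,0,0,-0.5,0,0,0,0,0,-0.7,0,0,0,0,0,-0.7,0,0,0,0,0,-0.7,0,0,0,0,0])

```text
t: 39.73
ee_pos: [488.2, 156.0, 243.6]
ee_rot: [-0.064, 1.555, 0.06]
force: [-0.1, -0.4, 0.2]
grip_width: 0.904
```

Run:
```python
from h import *
p=w(-40,-60,0)
plan(([p[0],p[1],250],down()))
```

```text
at [488.2 156.  243.6] F [-0.1 -0.4  0.2] g 0.904 t 39.7
   [-0.038, -0.917, 0.155, -0.003, 0.028, 0.006] rows>=3.3
   -> [522.1  20.7 250. ]
```

```bash
cat >> h.py <<'E'
PX,PY=0.5,-124.5
N=RR@np.array([-np.sin(np.radians(20)),0,np.cos(np.radians(20))]);U=RR@np.array([np.cos(np.radians(20)),0,np.sin(np.radians(20))])
def pan(u,h,dy=0): return w(PX,PY+dy,105)+U*u+N*h   # panel coords -> world
def tilt(a=0): # tool along -N, jaws along U, turned clockwise (from above) by a rad
    x=-N;M=np.c_[x,np.cross(U,x),U];return M@R.from_rotvec([a,0,0]).as_matrix()
E
python3 - <<'E'
from h import *
print(pan(-82,0),pan(8,40),pan(92,34))
plan((pan(-82,130,60),tilt()))
E
```

```text
[490.77656347 -46.58858257  76.95434825] [561.43974338 -40.90315811 145.32386598] [642.16517766 -34.40814388 168.41540229]
at [488.2 156.  243.6] F [-0.1 -0.4  0.2] g 0.904 t 39.7
   [0.293, -0.947, -0.39, -0.002, -0.639, 0.006] rows>=3.8
   -> [441.7   9.7 199.2]
```

Emit:
step_arm(targets=[0.07,-0.25,-0.1,0,-0.16,0,0.15,-0.5,-0.2,0,-0.32,0,0.22,-0.75,-0.3,0,-0.48,0,0.29,-0.95,-0.39,0,-0.64,0,0.29,-0.95,-0.39,0,-0.64,0,0.29,-0.95,-0.39,0,-0.64,0], gripper=-0.5)

```text
t: 40.23
ee_pos: [437.9, 7.6, 196.6]
ee_rot: [-0.044, 1.226, 0.062]
force: [0.8, 0.8, -0.3]
grip_width: 0.752
```

```bash
cat >> h.py <<'E'
def toP(X): # world -> panel coords (u up slope, v left, h)
    d=np.asarray(X)-w(PX,PY,105);V=RR@np.array([0,1,0.]);return np.stack([d@U,d@V,d@N],-1)
E
python3 - <<'E'
from h import *
np.set_printoptions(precision=1,suppress=True)
d=imaging.get_image("wrist");s=arm.get_state();cv2.imwrite("pics/w4.png",d["frame"]);np.savez("w4.npz",**d,**{"s_"+k:v for k,v in s.items()})
print(s["ee_pos"],toP(s["ee_pos"]))
H=hsv(d);Q=toP(cloud(d,pose(d,s)));h,S,v=H[...,0],H[...,1],H[...,2]
for n,m in (("orange",(h>=5)&(h<20)&(S>170)),("red",((h<4)|(h>175))&(S>150)),("green",(h>45)&(h<80)&(S>120)),("bar",(v<75)&(abs(Q[...,2]-35)<4)&(abs(Q[...,0]+82)<45)&(abs(Q[...,1])<45)),("white",(v>140)&(S<70)&(abs(Q[...,2]-35)<5)&(abs(Q[...,0]+82)<40)&(abs(Q[...,1])<40)),("scale",(v>140)&(S<70)&(abs(Q[...,2])<5)&(abs(Q[...,0]+82)<60)&(abs(Q[...,1])<60))):
    for c,a,M in blobs(m,25):
        q=Q[M];q=q[~np.isnan(q[:,0])];r=cv2.minAreaRect(np.float32(q[:,:2]));print(n,c,a,np.median(q,0),"rect",np.round(r[0],1),np.round(r[1],1),np.round(r[2],1), "circ",np.round(cv2.minEnclosingCircle(np.float32(q[:,:2]))[0],1))
E
```

```text
[440.5   8.3 198.6] [-83.4  58.7 129.9]
orange [297.  273.8] 177 [-45.3 -23.7   6.2] rect [-44.3 -24.8] [11.  19.5] 47.7 circ [-44.2 -24.6]
orange [400.5 366.7] 713 [ 105.7 -206.2  -70.9] rect [  58.3 -134.2] [ 48.2 462.3] 33.3 circ [  75.2 -123.1]
red [376.7 256.5] 656 [12.4 11.1 40.7] rect [-3.8 24.1] [ 15.1 122.5] 44.7 circ [ 0.1 27.9]
green [463.6 257.5] 1882 [88.3  3.1 34.9] rect [107.8  -2. ] [34.7 64.2] 83.0 circ [107.9  -6.8]
bar [258.8 268.3] 820 [-80.7  -4.1  35.9] rect [-79.5  -1.3] [51.5 14.1] 80.5 circ [-79.7  -1.3]
white [262.3 252.2] 194 [-77.6  12.7  36.9] rect [-77.5  11.2] [28.   4.5] 80.8 circ [-78.2  11.3]
scale [257.3 241.1] 4549 [-82.   11.3   2.2] rect [-79.4  -1.8] [94.4 95.1] 89.7 circ [-79.5  -2. ]
```

View pics/w4.png

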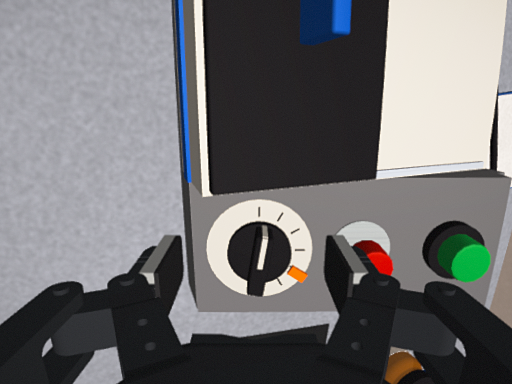

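```bash
sed -i 's/^PX,PY=.*/PX,PY=2.6,-125.8/' h.py
python3 - <<'E'
from h import *
a=np.radians(9.4)
plan((pan(-82,75),tilt(a)),(pan(-82,14),None))
d=dict(np.load("w4.npz"));s={k[2:]:d[k] for k in d if k[:2]=="s_"};P=pose(d,s);H=hsv(d)
def onpanel(c,h):
    r=rays(d,[c],P)[0];b=pan(0,h);t=((b-P[1])@N)/(r@N);return toP(P[1]+r*t)
m=(H[...,0]>=5)&(H[...,0]<20)&(H[...,1]>130);m[:,330:]=0
c=blobs(m,25)[0][0];q=onpanel(c,1);print(q,np.degrees(np.arctan2(q[0]+82,-(-q[1]))))
E
```

```text
at [440.5   8.3 198.6] F [0.5 0.1 0.6] g 0.751 t 40.3
   [0.372, -0.399, 0.025, 0.304, -0.002, 0.007] rows>=2.0
   -> [467.4 -49.8 147.5]
   [0.407, 0.0, 0.0, 0.0, 0.0, 0.0] rows>=1.5
   -> [488.2 -48.1  90.1]
[-46.38277145 -25.6776747    1.        ] 125.78911935426294
```

Emit:
step_arm(targets=[0.1,-0.2,0.01,0.15,0,0,0.25,-0.4,0.025,0.3,0,0,0.37,-0.4,0.025,0.3,0,0,0.37,-0.4,0.025,0.3,0,0,0.37,-0.4,0.025,0.3,0,0])

```text
t: 40.7
ee_pos: [467.8, -48.4, 147.2]
ee_rot: [0.09, 1.227, -0.029]
force: [-0.9, 0.4, 0.5]
grip_width: 0.749
```

Run:
```python
from h import *
a=np.radians(9.4);print(toP(arm.get_state()["ee_pos"]))
plan((pan(-82,14),tilt(a)))
```

```text
[-81.64218079   1.33408844  74.5884642 ]
at [467.8 -48.4 147.2] F [-0.9  0.4  0.5] g 0.749 t 40.7
   [0.404, -0.009, 0.001, 0.008, -0.007, 0.003] rows>=1.5
   -> [488.3 -48.2  90.1]
```

Emit:
step_arm(targets=[0.15,-0.01,0,0,0,0,0.3,-0.01,0,0,0,0,0.4,-0.01,0,0,0,0,0.4,-0.01,0,0,0,0,0.4,-0.01,0,0,0,0])

```text
t: 41.12
ee_pos: [488.3, -46.7, 91.1]
ee_rot: [0.088, 1.228, -0.026]
force: [0.0, 0.2, 0.5]
grip_width: 0.746
```

Emit:
step_arm(targets=[0,0,0,0,0,0,0,0,0,0,0,0,0,0,0,0,0,0,0,0,0,0,0,0,0,0,0,0,0,0,0,0,0,0,0,0,0,0,0,0,0,0,0,0,0,0,0,0], gripper=1)

```text
t: 41.78
ee_pos: [485.7, -45.8, 90.9]
ee_rot: [0.089, 1.231, -0.024]
force: [-12.9, -1.0, 9.5]
grip_width: 0.154
```

Run:
```python
from h import *
s=arm.get_state();print(toP(s["ee_pos"]),s["force"],s["wrist_torque"],s["q"])
a=np.radians(124)
plan((s["ee_pos"],tilt(np.radians(67))),(s["ee_pos"],tilt(a)))
```

```text
[-83.89602732   2.50933341  15.47824285] [-12.89867734  -1.00004423   9.52188485] [-0.00781713  1.48485143  0.01750797] [-0.45433276  0.14033171  2.15082621  0.32126021  0.57929503 -0.62439809]
at [485.7 -45.8  90.9] F [-12.9  -1.    9.5] g 0.154 t 41.8
   [0.0, 0.0, 0.0, 0.98, -0.008, 0.003] rows>=4.1
   [0.0, 0.0, 0.0, 0.954, -0.008, 0.003] rows>=4.0
   -> [485.7 -45.8  90.9]
   [0.0, 0.0, 0.0, 0.98, 0.0, 0.0] rows>=4.1
   [0.0, 0.0, 0.0, 0.92, -0.001, 0.0] rows>=3.9
   -> [485.7 -45.8  90.9]
```

Emit:
step_arm(targets=[0,0,0,0,0,0,0,0,0,0.18,0,0,0,0,0,0.36,0,0,0,0,0,0.54,0,0,0,0,0,0.72,0,0,0,0,0,0.9,0,0,0,0,0,0.98,0,0,0,0,0,0.98,0,0])

```text
t: 42.45
ee_pos: [487.1, -46.4, 91.5]
ee_rot: [0.537, 1.198, -0.343]
force: [6.1, 0.7, -7.6]
grip_width: 0.145
```

Emit:
step_arm(targets=[0,0,0,0.18,0,0,0,0,0,0.36,0,0,0,0,0,0.54,0,0,0,0,0,0.72,0,0,0,0,0,0.9,0,0,0,0,0,0.98,0,0,0,0,0,0.98,0,0])

```text
t: 43.03
ee_pos: [488.3, -47.8, 91.9]
ee_rot: [0.981, 1.105, -0.659]
force: [6.5, -3.2, -10.3]
grip_width: 0.144
```

Run:
```python
from h import *
s=arm.get_state();print(toP(s["ee_pos"]),s["force"],s["wrist_torque"],s["q"])
a=np.radians(124)
plan((s["ee_pos"],tilt(a)))
```

```text
[-81.27792316   0.33862191  15.66492028] [  6.48271034  -3.19349898 -10.31252581] [-0.48730311 -0.55490406 -0.17609854] [-0.45523527  0.14100543  2.14822568  0.32208665  0.57520741  0.40705011]
at [488.3 -47.8  91.9] F [  6.5  -3.2 -10.3] g 0.144 t 43.0
   [0.0, 0.0, 0.0, 0.98, 0.001, 0.003] rows>=4.1
   [0.0, 0.0, 0.0, 0.882, 0.002, 0.003] rows>=3.7
   -> [488.3 -47.8  91.9]
```

Emit:
step_arm(targets=[0,0,0,0.18,0,0,0,0,0,0.36,0,0,0,0,0,0.54,0,0,0,0,0,0.72,0,0,0,0,0,0.9,0,0,0,0,0,0.98,0,0,0,0,0,0.98,0,0])

```text
t: 43.62
ee_pos: [488.7, -49.5, 92.0]
ee_rot: [1.416, 0.947, -0.972]
force: [1.8, -8.1, -9.1]
grip_width: 0.147
```

Emit:
step_arm(targets=[0,0,0,0.18,0,0,0,0,0,0.36,0,0,0,0,0,0.54,0,0,0,0,0,0.72,0,0,0,0,0,0.86,0,0,0,0,0,0.88,0,0,0,0,0,0.88,0,0])

```text
t: 44.2
ee_pos: [488.4, -51.0, 91.8]
ee_rot: [1.794, 0.747, -1.244]
force: [-2.3, -8.4, -6.4]
grip_width: 0.15
```

Run:
```python
from h import *
s=arm.get_state();print(toP(s["ee_pos"]),s["force"],s["wrist_torque"],s["q"])
Q=R.from_rotvec(s["ee_rot"]).as_matrix();z=Q[:,2];V=RR[:,1];print("jaw angle",np.degrees(np.arctan2(-(z@V),z@U)))
a=np.radians(124)
plan((s["ee_pos"],tilt(a)),(s["ee_pos"]+N*60,None))
```

```text
[-81.48046987  -2.94142652  15.62809497] [-2.33982134 -8.38486187 -6.43450978] [-1.28860071  0.65078288 -0.49311008] [-0.4589565   0.14138848  2.14824444  0.31729587  0.57175361  1.38451722]
jaw angle 124.10961570988007
at [488.4 -51.   91.8] F [-2.3 -8.4 -6.4] g 0.15 t 44.2
   [0.0, 0.0, 0.0, -0.004, 0.013, -0.002] rows>=0.1
   -> [488.4 -51.   91.8]
   [-0.4, 0.0, 0.0, 0.0, 0.0, 0.0] rows>=1.4
   -> [467.9 -52.7 148.2]
```

Emit:
step_arm(targets=[0,0,0,0,0,0,0,0,0,0,0,0,0,0,0,0,0,0,0,0,0,0,0,0], gripper=-0.5)

```text
t: 44.53
ee_pos: [488.6, -51.1, 92.2]
ee_rot: [1.794, 0.746, -1.244]
force: [-0.6, 0.4, -0.4]
grip_width: 0.709
```

Emit:
step_arm(targets=[-0.15,0,0,0,0,0,-0.35,0,0,0,0,0,-0.6,0,0,0,0,0,-0.85,0,0,0,0,0,-0.9,0,0,0,0,0,-0.9,0,0,0,0,0])

```text
t: 45.03
ee_pos: [444.1, -54.6, 222.6]
ee_rot: [1.795, 0.74, -1.238]
force: [0.2, 0.7, 0.2]
grip_width: 0.747
```

```bash
cat > dial.py <<'E'
from h import *
import sys
np.set_printoptions(precision=1,suppress=True)
d=imaging.get_image("wrist");s=arm.get_state();P=pose(d,s);cv2.imwrite("pics/%s.png"%sys.argv[1],d["frame"])
H=hsv(d);Q=toP(cloud(d,P));h,S,v=H[...,0],H[...,1],H[...,2]
def on(c,hh):
    r=rays(d,[c],P)[0];b=pan(0,hh);return toP(P[1]+r*(((b-P[1])@N)/(r@N)))
near=(abs(Q[...,0]+82)<60)&(abs(Q[...,1])<60)
B=lambda m:max(blobs(m&near,10),key=lambda b:b[1])
o=B((h>=5)&(h<20)&(S>150)); ol=on(o[0],1)
b=B((v<75)&(abs(Q[...,2]-36)<4)); bar=cv2.minAreaRect(np.float32(Q[b[2]][:,:2]))
wt=B((v>140)&(S<70)&(abs(Q[...,2]-36)<4)); wp=cv2.minAreaRect(np.float32(Q[wt[2]][:,:2]))
sc=(v>140)&(S<70)&(abs(Q[...,2])<5)&near
ce,_=cv2.minEnclosingCircle(np.float32(Q[B(sc)[2]][:,:2]))
print("mark px",o[0],ol,"bar",bar,"white",wp,"scale ctr",ce,"tcp",toP(s["ee_pos"]))
for n,c in (("bar",bar[0]),("scale",ce)):
    print(n,"mark angle",np.degrees(np.arctan2(ol[0]-c[0],ol[1]-c[1])),"r",np.hypot(ol[0]-c[0],ol[1]-c[1]))
def ax(r):
    p=cv2.boxPoints(r);e=max((p[1]-p[0],p[2]-p[1]),key=np.linalg.norm);return np.degrees(np.arctan2(e[0],e[1]))%180
print("bar axis angle",ax(bar),"white axis",ax(wp))
e=np.array(wp[0])-np.array(bar[0]);print("white dir",np.degrees(np.arctan2(e[0],e[1])))
E
python3 dial.py w5
```

```text
mark px [254.  140.3] [-52.7 -22.9   1. ] bar ((-86.60220336914062, -0.6927146911621094), (13.343853950500488, 49.84733581542969), 55.6945686340332) white ((-76.16117095947266, -7.611982345581055), (3.2689719200134277, 26.86669921875), 55.923362731933594) scale ctr (-87.42430877685547, 0.1269850730895996) tcp [-79.9  -2.4 151.9]
bar mark angle 123.20248704830928 r 40.55212406031639
scale mark angle 123.52640995395967 r 41.689546449545055
bar axis angle 124.305435 white axis 124.07664
white dir 123.5324190633183
```

View pics/w5.png

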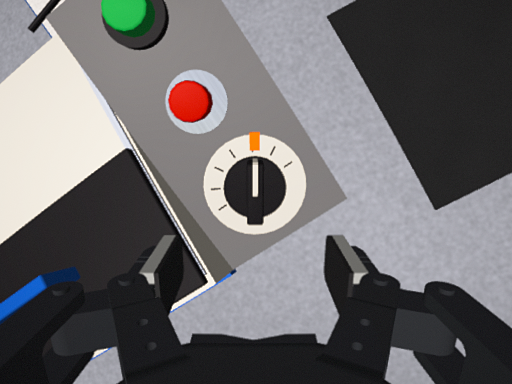

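```bash
sed -i 's/^PX,PY=.*/PX,PY=0.6,-125.2/' h.py
python3 - <<'E'
from h import *
s=arm.get_state();print(toP(s["ee_pos"]))
T=tilt(np.radians(124))
plan((pan(8,80),T),(pan(8,11),T))
E
```

```text
[-78.05914634  -3.02317304 151.1810395 ]
at [443.3 -54.1 220.4] F [-0.2 -0.6 -0.8] g 0.748 t 45.1
   [0.475, 0.461, -0.341, -0.003, 0.012, -0.01] rows>=2.7
   -> [547.9 -42.7 182.9]
   [0.46, 0.0, 0.0, 0.0, 0.0, 0.0] rows>=1.7
   -> [571.4 -40.8 118. ]
```

Emit:
step_arm(targets=[0.15,0.15,-0.11,0,0,0,0.3,0.3,-0.22,0,0,0,0.47,0.46,-0.34,0,0.01,-0.01,0.47,0.46,-0.34,0,0.01,-0.01,0.47,0.46,-0.34,0,0.01,-0.01])

```text
t: 45.5
ee_pos: [547.0, -41.5, 178.5]
ee_rot: [1.795, 0.759, -1.246]
force: [-0.1, -0.9, 1.0]
grip_width: 0.753
```

Run:
```python
from h import *
s=arm.get_state();print(toP(s["ee_pos"]))
T=tilt(np.radians(124))
plan((pan(8,11),T))
d=imaging.get_image("wrist");s=arm.get_state();Q=toP(cloud(d,pose(d,s)));H=hsv(d)
m=((H[...,0]<5)|(H[...,0]>174))&(H[...,1]>150)&(abs(Q[...,2]-40)<3)
for c,a,M in blobs(m,100): print(c,a,cv2.minEnclosingCircle(np.float32(Q[M][:,:2])),np.median(Q[M],0))
```

```text
[ 5.70086795  1.2316127  76.18574939]
at [547.  -41.5 178.5] F [-0.1 -0.9  1. ] g 0.753 t 45.5
   [0.434, 0.021, -0.003, -0.002, 0.004, 0.016] rows>=1.6
   -> [571.5 -40.8 118.1]
[255.94480823 213.83395697] 2138 ((7.113857746124268, -1.8584315776824951), 15.584663391113281) [ 7.94327542 -2.37955887 41.67188369]
```

Emit:
step_arm(targets=[0.15,0.02,0,0,0,0.015,0.3,0.02,0,0,0,0.015,0.43,0.02,0,0,0,0.015,0.43,0.02,0,0,0,0.015,0.43,0.02,0,0,0,0.015])

```text
t: 45.97
ee_pos: [568.8, -40.9, 119.3]
ee_rot: [1.796, 0.752, -1.242]
force: [-0.5, -0.4, -0.8]
grip_width: 0.75
```

Emit:
step_arm(targets=[0,0,0,0,0,0,0,0,0,0,0,0,0,0,0,0,0,0,0,0,0,0,0,0,0,0,0,0,0,0,0,0,0,0,0,0,0,0,0,0,0,0], gripper=1)

```text
t: 46.55
ee_pos: [568.5, -42.0, 121.1]
ee_rot: [1.795, 0.749, -1.241]
force: [-8.7, -4.6, 8.4]
grip_width: 0.354
```

Run:
```python
from h import *
s=arm.get_state();print(toP(s["ee_pos"]),s["force"],s["force"]@N,s["grip_width"]*85)
```

```text
[ 6.20563841 -0.94406621 14.92002088] [-8.66362572 -4.63641122  8.42418492] 10.996909429575126 30.100957369235708
```

Emit:
step_arm(targets=[-0.03,0,0,0,0,0,-0.06,0,0,0,0,0,-0.09,0,0,0,0,0,-0.12,0,0,0,0,0,-0.145,0,0,0,0,0,-0.16,0,0,0,0,0,-0.16,0,0,0,0,0,-0.16,0,0,0,0,0])

```text
t: 47.22
ee_pos: [560.7, -42.6, 142.1]
ee_rot: [1.796, 0.75, -1.242]
force: [14.8, -1.1, -22.5]
grip_width: 0.347
```

Run:
```python
from h import *
s=arm.get_state();print(toP(s["ee_pos"]),s["force"],s["force"]@N,s["grip_width"]*85)
```

```text
[ 5.96021567 -0.91693246 37.31767856] [ 14.79888816  -1.11348368 -22.45969113] -26.119877644055997 29.492095614402068
```

Emit:
step_arm(targets=[-0.01,0,0,0,0,0,-0.01,0,0,0,0,0,-0.01,0,0,0,0,0,-0.01,0,0,0,0,0])

```text
t: 47.55
ee_pos: [560.7, -42.6, 142.1]
ee_rot: [1.796, 0.75, -1.243]
force: [14.3, -0.6, -22.3]
grip_width: 0.353
```

Emit:
step_arm(targets=[0.03,0,0,0,0,0,0.06,0,0,0,0,0,0.09,0,0,0,0,0,0.12,0,0,0,0,0,0.145,0,0,0,0,0,0.145,0,0,0,0,0,0.145,0,0,0,0,0])

```text
t: 48.13
ee_pos: [568.2, -42.0, 121.8]
ee_rot: [1.797, 0.75, -1.243]
force: [1.2, 0.5, -3.4]
grip_width: 0.348
```

Emit:
step_arm(targets=[0,0,0,0,0,0,0,0,0,0,0,0,0,0,0,0,0,0,0,0,0,0,0,0], gripper=-0.5)

```text
t: 48.47
ee_pos: [568.3, -42.1, 122.4]
ee_rot: [1.797, 0.749, -1.242]
force: [0.3, -0.3, -0.1]
grip_width: 0.747
```

Emit:
step_arm(targets=[-0.15,0,0,0,0,0,-0.35,0,0,0,0,0,-0.6,0,0,0,0,0,-0.6,0,0,0,0,0,-0.6,0,0,0,0,0])

```text
t: 48.88
ee_pos: [538.8, -44.8, 210.0]
ee_rot: [1.798, 0.744, -1.237]
force: [-0.0, 0.9, -0.0]
grip_width: 0.749
```

```bash
python3 - <<'E'
from h import *
s=arm.get_state();print(toP(s["ee_pos"]))
d=imaging.get_image("wrist");cv2.imwrite("pics/w6.png",d["frame"]);s=arm.get_state();Q=toP(cloud(d,pose(d,s)));H=hsv(d)
m=((H[...,0]<5)|(H[...,0]>174))&(H[...,1]>150)&(abs(Q[...,2]-45)<20)
for c,a,M in blobs(m,100): print("red",c,a,cv2.minEnclosingCircle(np.float32(Q[M][:,:2])),np.median(Q[M],0))
m=(H[...,0]>45)&(H[...,0]<80)&(H[...,1]>120)&(abs(Q[...,2]-34)<4)
for c,a,M in blobs(m,100): print("green",c,a,cv2.minEnclosingCircle(np.float32(Q[M][:,:2])),np.median(Q[M],0))
plan((pan(92,70),tilt(np.radians(124))),(pan(92,36),None))
E
python3 dial.py w6b | tail -4
```

```text
[  8.52878703  -1.41281096 108.67756305]
red [254.5005848  203.49181287] 1710 ((5.398684978485107, -1.2354456186294556), 15.557137489318848) [ 7.02464846 -2.02684233 38.65626474]
green [181.40365802  98.93960017] 2351 ((89.09152221679688, -1.285118579864502), 17.720531463623047) [89.1598495  -1.49037984 32.38302923]
at [537.9 -44.4 208.1] F [ 0.7  0.1 -0.3] g 0.75 t 48.9
   [0.248, 0.464, -0.323, -0.004, 0.005, -0.005] rows>=2.2
   -> [630.  -36.1 202.2]
   [0.227, 0.0, 0.0, 0.0, 0.0, 0.0] rows>=0.8
   -> [641.6 -35.2 170.2]
bar mark angle 124.37048824027023 r 39.495725019600734
scale mark angle 124.44316778827726 r 40.84160332785592
bar axis angle 123.667 white axis 120.87267
white dir 122.7475121826611
```

Emit:
step_arm(targets=[0.1,0.15,-0.1,0,0,0,0.18,0.3,-0.2,0,0,0,0.25,0.46,-0.32,0,0,0,0.25,0.46,-0.32,0,0,0,0.25,0.46,-0.32,0,0,0,0.25,0.46,-0.32,0,0,0], gripper=1)

```text
t: 49.48
ee_pos: [627.6, -35.4, 198.0]
ee_rot: [1.795, 0.753, -1.246]
force: [-1.0, 0.1, -0.2]
grip_width: 0.0
```

Run:
```python
from h import *
s=arm.get_state();print(toP(s["ee_pos"]),s["grip_width"])
plan((pan(92,38),tilt(np.radians(124))),(pan(92,18),None))
```

```text
[88.27666847  0.91190628 66.85628627] 4.44823149433444e-06
at [627.6 -35.4 198. ] F [-1.   0.1 -0.2] g 0.0 t 49.5
   [0.192, 0.025, -0.01, -0.004, 0.008, 0.007] rows>=0.7
   -> [641.  -35.2 172.2]
   [0.134, 0.0, 0.0, 0.0, 0.0, 0.0] rows>=0.5
   -> [647.9 -34.6 153.3]
```

Emit:
step_arm(targets=[0.1,0.025,-0.01,0,0,0,0.19,0.025,-0.01,0,0,0,0.19,0.025,-0.01,0,0,0,0.19,0.025,-0.01,0,0,0])

```text
t: 49.82
ee_pos: [639.2, -35.0, 171.4]
ee_rot: [1.794, 0.755, -1.248]
force: [0.2, -0.6, -0.1]
grip_width: 0.001
```

Emit:
step_arm(targets=[0.03,0,0,0,0,0,0.06,0,0,0,0,0,0.09,0,0,0,0,0,0.115,0,0,0,0,0,0.13,0,0,0,0,0,0.13,0,0,0,0,0,0.13,0,0,0,0,0])

```text
t: 50.4
ee_pos: [645.7, -34.7, 155.0]
ee_rot: [1.794, 0.754, -1.247]
force: [-9.0, -0.4, 14.3]
grip_width: 0.0
```

Run:
```python
from h import *
s=arm.get_state();print(toP(s["ee_pos"]),s["force"]@N)
```

```text
[90.643204    0.10751217 20.21821778] 16.492871064580697
```

Emit:
step_arm(targets=[0.015,0,0,0,0,0,0.02,0,0,0,0,0,0.02,0,0,0,0,0,0.02,0,0,0,0,0])

```text
t: 50.73
ee_pos: [645.9, -34.7, 155.0]
ee_rot: [1.793, 0.753, -1.245]
force: [-16.5, -0.7, 22.1]
grip_width: 0.004
```

Run:
```python
from h import *
s=arm.get_state();print(toP(s["ee_pos"]),s["force"]@N)
```

```text
[90.80972843  0.10950255 20.11797419] 26.415867919156057
```

Fully home. Retreat along the normal and check everything.

Emit:
step_arm(targets=[-0.1,0,0,0,0,0,-0.3,0,0,0,0,0,-0.55,0,0,0,0,0,-0.8,0,0,0,0,0,-0.98,0,0,0,0,0,-0.98,0,0,0,0,0,-0.98,0,0,0,0,0])

```text
t: 51.32
ee_pos: [597.2, -38.7, 295.6]
ee_rot: [1.794, 0.75, -1.242]
force: [0.5, 0.4, -0.6]
grip_width: 0.004
```

Emit:
step_arm(targets=[-0.3,-0.15,0,0,0,0,-0.6,-0.3,0,0,0,0,-0.6,-0.5,0,0,0,0,-0.6,-0.5,0,0,0,0,-0.6,-0.5,0,0,0,0])

```text
t: 51.73
ee_pos: [503.9, -2.7, 358.5]
ee_rot: [1.794, 0.751, -1.241]
force: [0.5, -0.2, 1.0]
grip_width: -0.002
```

```bash
python3 dial.py w7 | tail -5
python3 - <<'E'
from h import *
d=imaging.get_image("wrist");s=arm.get_state();Q=toP(cloud(d,pose(d,s)));H=hsv(d)
for n,m in(("red",((H[...,0]<5)|(H[...,0]>174))),("green",(H[...,0]>45)&(H[...,0]<80))):
    for c,a,M in blobs(m&(H[...,1]>150)&(abs(Q[...,1])<30)&(Q[...,2]>10),100): print(n,c,a,np.nanmedian(Q[M],0))
print(s["t"],s["force"],toP(s["ee_pos"]))
d=imaging.get_image("side");cv2.imwrite("pics/side9.png",d["frame"])
P=pose(d);X=cloud(d,P);H=hsv(d);m=(H[...,0]>105)&(H[...,0]<125)&(H[...,1]>150)&(X[...,2]>140)&(X[...,1]<260)
for c,a,M in blobs(m,60):print("handle",l(np.nanmedian(X[M],0)),a)
E
```

```text
mark px [333.2 180.8] [-49.5 -24.8   1. ] bar ((-82.61738586425781, -1.6827678680419922), (14.508323669433594, 50.873130798339844), 55.76504135131836) white ((-72.32862091064453, -9.65252685546875), (5.538364887237549, 27.089202880859375), 55.1909294128418) scale ctr (-83.61319732666016, -1.915948748588562) tcp [ 30.2  42.7 258.1]
bar mark angle 124.96352631828567 r 40.38067501266346
scale mark angle 123.90077081862016 r 41.0701989037251
bar axis angle 124.23496 white axis 124.80907
white dir 127.7616473753684
red [296.58267717 157.68818898] 635 [ 8.8094255  -1.62735646 39.62620864]
green [255.13945578  93.55782313] 882 [90.82351534 -2.00777959 33.51701049]
51.8333 [-0.01741788  0.002357   -0.99079814] [ 30.48114956  42.3747672  257.54731849]
handle [  662.6392842  -2569.06464388   155.9243282 ] 212
handle [ -131.23114017 -2502.4848542    193.38801229] 1042
handle [-66.5042749   85.52440593 164.97294376] 230
```

View pics/side9.png

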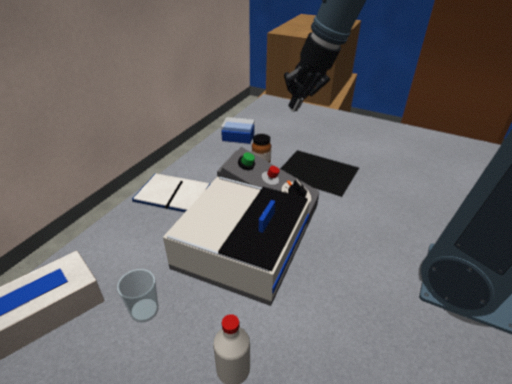

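View pics/w7.png

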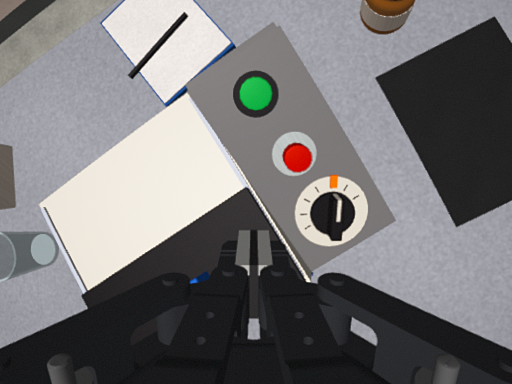

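The final pictures show the cover shut at (265,220), the mat empty, the dial pointing at the mark at (334,182), the knob at (297,157) and plunger at (255,93) both at rest, and the bystanders where they stood. I'm handing the job in.

```bash
python3 -c "
from workcell import arm
print(arm.finish_job())"
```

```text
the job is handed in; nothing more can be done
None
```

The job is done and handed in at about 52 s of robot time.

**What I did:**
- I slid the cover open to its stop and stood all four amber vials on the well floor. One had been knocked about 5 cm on the mat, so I located it again before picking it up.
- I pushed the cover shut against its stop and turned the dial to the orange mark.
- I pulled the lamp knob out to its stop (22 mm of travel, firm resistance) and guided it back.
- Last, I pressed the plunger to its stop (14 mm, also firm) and let it up.

**What the last checks showed:**
- **Dial:** the pointer bar read 124.2° and the mark 123.9–125.0°. Pointer readings taken from the short white line scattered more, 121–128°, and I trusted the bar.
- **Knob and plunger:** both were back at rest, at 39.6 mm and 33.5 mm over the panel.
- **Cover:** shut.
- **Mat and bystanders:** the mat was empty, and the wash bottle, beaker and jar stood where they began.
- **Vials:** I saw each one upright before the cover closed: the first right after placing it, the other three together just before closing. They cannot be seen now that it is shut.
- **Disagreement:** wrist-camera positions on the panel shifted by up to about 5 mm as the tool turned. I corrected for this from the grip contact and the top camera.

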